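# Pack the hand percussion into the sliding-lid case and lock it

### The job

Put every small percussion piece that is lying on the bench into the open bin of the black case, slide the red lid fully shut, then lock it: take the blue key from its wooden stand, push it fully into the lock, turn it clockwise to its stop so that the orange bolt is thrown, turn it back home and withdraw it. Stand the key back in its wooden stand, fully down, and leave the mug, the bottle and the metronome alone.

Things in the scene. Friction and masses are not known exactly. Their poses are not given: they have to be found in the camera images.
- case: Fixed black case, aluminium edges, 112 mm (its x) by 520 mm (its y, -320 to +200), 57 mm high; place and yaw vary. Origin on the bench under the bin's middle, z up. y -100 to +100 mm: the open bin. y -100 to -320: solid deck, top at z 57 mm, where the open lid parks. y +100 to +200: lock housing, top plate at z 57 mm, keyhole at x 0, y +165 mm.
- bin_floor (a point): Middle of the bin's inner floor (z 6 mm), axes as the case's. Inner space: x -50 to +50, y -94 to +94 mm, walls up to z 57 mm. It takes three pieces side by side in one layer, lying along the case's x, at y about -56, 0 and +56 mm (leave about 25 mm between them for a finger); the lid passes 52 mm above this floor.
- lid (a joint): Red sliding lid, 112 by 196 by 4 mm, value in m: 0 = fully shut at its stop, 0.215 = fully open (slid to the case's -y, on the deck). It covers case y from -98 mm minus the value to +98 mm minus the value. Friction about 1.2 N; stays where left. Top at z 62 mm. A steel hook (top z 64 mm) sticks 30 mm out of its +y edge at case x -50 to -21 mm; open the lid fully to get it clear of the bin.
- lid_handle (a point): Centre of the lid's upright yellow handle, a tab 14 mm thick (case's y), 44 mm wide (case's x), from z 62 to 92 mm; pinch it from above across the 14 mm. Axes as the case's. It stands at the case's x 0, y = minus the lid's joint value.
- lock_mouth (a point): Middle of the keyhole at the lock plate's upper face (z 57 mm), brass frame round it, axes as the case's. Chamfered slot 22 mm (case's x) by 9 mm (y) in a 6 mm plate; below it the turning core's slot, 20.4 by 8 mm. The key goes straight down 37 mm till its collar lies on the plate. It turns only when fully in and comes out only at home.
- lock_core (a joint): The lock's turning core in rad: 0 = home (slot along the case's x), 1.1 = its stop; grows clockwise seen from above. Friction about 0.03 N m, no spring, stays where left. The key has about 0.12 rad of play in it either way: turn it that much further than the stop, and past home to bring the core to 0; turn the key itself straight again to withdraw.
- bolt (a joint): Orange bolt on the lock plate, 44 by 7 by 6 mm (top z 64 mm), value in m: 0 = drawn back (start), about 0.02 = thrown, having moved to the case's -x behind the lid's hook. The core drives it from about 0.45 rad to its stop; it stays thrown when the key turns back. Thrown too early, it keeps the lid from shutting.
- key: Key, 79 mm tall, 60 g, upright in its stand at the start. Origin at the blade's tip, z up to the bow, x along the blade's width. V lead 3 mm, blade 18 (x) by 6 mm (y) to z 27, round neck 5.8 mm to z 37, black collar 36 by 24 mm to z 41, blue bow 34 (x) by 14 mm (y) to z 79 mm. Grip the bow from above across its 14 mm, TCP near z 64 mm. Either way round fits.
- key_collar (a point): Middle of the underside of the key's collar (37 mm above the tip); it lies on the lock plate or on the stand's top when the key is fully in. Axes as the key's.
- key_stand: Fixed light wooden block 70 mm (x) by 56 mm (y) by 45 mm high, origin under its centre, z up, yaw varies. In its middle a slot 24 mm (its x) by 12 mm (its y) straight through; the key hangs in it by its collar, blade along the stand's x.
- stand_mouth (a point): Middle of the stand's slot at its top face (z 45 mm), axes as the stand's.
- woodblock: Brown wood block, 80 by 30 by 28 mm high. Long side along its own x; origin under its centre, z up. Loose; may be absent (then no pose).
- cowbell: Dark steel cowbell lying on its side, 80 by 30 by 28 mm high: mouth end 30 mm wide from x -40 to +8 mm, then 26 mm wide and 24 mm high, then a small steel lug from x +28 to +40 mm. Grip it at x about -10 mm. Long side along its own x; origin under its centre, z up. Loose; may be absent (then no pose).
- shaker: Brass tube shaker, 26 mm diameter, square black end caps, 80 by 30 by 30 mm high overall, does not roll; grip at the middle. Long side along its own x; origin under its centre, z up. Loose; may be absent (then no pose).
- jingle_bar: Red jingle bar with brass jingles, 80 by 30 by 28 mm high; grip at the middle. Long side along its own x; origin under its centre, z up. Loose; may be absent (then no pose).
- mug: White mug, 76 mm diameter, 90 mm high, beyond the case's -y end; a bystander. Origin under its centre.
- cleaner: Green bottle, 60 mm diameter, 170 mm high, beyond the case's +y end; a bystander. Origin under its centre.
- metronome: Grey metronome, 100 by 80 by 120 mm high, behind the case; a bystander. Origin under its centre.

How it is judged (in metres and radians):
On the way, in this order (a step that is already met when the one before it is completed fails the run):
1. every percussion piece present lies in the bin (x of woodblock in the frame of case between -0.05 and 0.05 m and y of woodblock in the frame of case between -0.094 and 0.094 m and z of woodblock in the frame of case between 0 and 0.03 m and x of cowbell in the frame of case between -0.05 and 0.05 m and y of cowbell in the frame of case between -0.094 and 0.094 m and z of cowbell in the frame of case between 0 and 0.03 m and x of shaker in the frame of case between -0.05 and 0.05 m and y of shaker in the frame of case between -0.094 and 0.094 m and z of shaker in the frame of case between 0 and 0.03 m and x of jingle_bar in the frame of case between -0.05 and 0.05 m and y of jingle_bar in the frame of case between -0.094 and 0.094 m and z of jingle_bar in the frame of case between 0 and 0.03 m), for 0.2 s.
2. the lid is fully shut, the bolt still drawn back (all of step 1 and value of joint each of lid, bolt below 0.004 m), for 0.2 s.
3. the key is fully in the lock (horizontal distance between key_collar and lock_mouth below 0.005 m and z of key_collar in the frame of lock_mouth below 0.003 m and value of joint lid below 0.006 m), for 0.2 s.
4. the key, fully in, is turned to the stop and the bolt thrown (horizontal distance between key_collar and lock_mouth below 0.005 m and z of key_collar in the frame of lock_mouth below 0.005 m and value of joint lock_core above 1 rad and value of joint bolt above 0.013 m), for 0.1 s.
5. the key, still in, is turned back home (horizontal distance between key_collar and lock_mouth below 0.005 m and z of key_collar in the frame of lock_mouth below 0.009 m and value of joint lock_core below 0.3 rad), for 0.1 s.
6. the key is withdrawn (z of key_collar in the frame of lock_mouth above 0.04 m), for 0.1 s.
At the end, for the whole second after the job is handed in: Every piece present in the bin, origin under 30 mm above the bench; lid within 6 mm of shut; bolt thrown 13 mm or more; core within 0.3 rad of home; key in its stand, within 0.15 rad of upright, collar within 8 mm of the slot's middle and 5 mm of the top; all at rest (all of step 1 and value of joint lid below 0.006 m and value of joint bolt above 0.013 m and value of joint lock_core below 0.3 rad and horizontal distance between key_collar and stand_mouth below 0.008 m and z of key_collar in the frame of stand_mouth below 0.005 m and angle between key's own z axis and vertical below 0.15 rad and linear speed of each of woodblock, cowbell, shaker, jingle_bar, key below 0.03 m/s); the robot touches nothing.
It fails at once if the mug, bottle or metronome is shifted by more than 30 mm (distance of any of mug, cleaner, metronome from where it was at the start of the episode above 0.03 m).
It fails at once if the bolt is moved while the key is not in the lock and the lid not yet locked (velocity of joint bolt above 0.02 m/s and distance between key_collar and lock_mouth above 0.03 m).
Of woodblock, cowbell, shaker, jingle_bar only 2 to 3 are there at a start; the rules pass over those that are not, and their reading is None.
At some moment in a run one of woodblock, cowbell, shaker, jingle_bar may be knocked a few centimetres aside while the robot is not near it.
It also fails if it takes over 192 s, if anything falls off the work surface, if the arm or the gripper's body presses on something with over 40 N, if the wrist force passes 120 N, or if a joint passes its speed limit or range.

### The arm

A 6-joint arm with a two-finger parallel gripper is mounted at the origin on the work surface. World frame = base frame: x ahead of the robot, y to its left, z up, the work surface at z = 0. Lengths are in mm, angles in rad, forces in N, time in s.
With the tool pointing down it reaches from about 325 to 900 mm from the base axis. Payload 6.1 kg.
Tool frame: the origin (TCP) lies between the finger pads, 19 mm behind the fingertips; this is the grasp point; z points along the fingers, y is the line along which they close (so a half turn about z gives the same grasp; the last joint's range is limited). The gripper opens to 85 mm and grips with 20 to 120 N. Pads are 22 mm wide; open, the fingers measure 114 mm over their backs; the gripper's body (76 mm by 85 mm) begins 54 mm behind the grasp point. The pads swing forward as they close: fully open they stand 13 mm farther back than shut.
Start: joints at [-1.476, 0.22, 1.526, -0, 1.395, -0.126], TCP at [136.875, -609.821, 250] pointing down, gripper open.
Joint ranges: [-2.98, 2.98], [-0.91, 2.08], [0.09, 2.57], [-1.24, 4.39], [0.2, 2.65], [-2.68, 2.68]. Speed limits (rad/s): [2.57, 2.57, 3.01, 3.14, 3.14, 3.14].

### API

Orientations are given as a unit quaternion [w, x, y, z].
In Python, from plant import bot, eyes gives the robot as it stands (bot), with the cameras (eyes).
- The arm moves only by the shell command python3 jog.py FILE [FORCE], which reads ROWS from the file FILE. ROWS is a JSON object whose key "plan" holds a list of rows, 1 to 10 of them, each of 7 numbers: the finger opening in mm, then dx, dy, dz in mm, then a rotation vector rx, ry, rz in rad; each row shifts and turns the commanded pose from where the row before left it, along the tool's axes as they then stand; what a row does not reach is not made up. A row lasts 1/8 s, in which the tool goes at most 62.5 mm and 0.188 rad, less where a joint would pass 70% of its speed; a pose out of reach is approached as far as the arm can. The fingers move at their own pace and stop on an object; FORCE is the grip in N (left out, the last holds). Time passes only in rows, so rows that do not move let the fingers close. It prints the time, the measured TCP pose, the force, the opening and the grip force at its end. Input that does not fit is refused with a message, and nothing moves.
- bot.sense(): the state, without advancing time (a new reading comes with each control period).
- eyes.read_camera(name): name is "scene" or "top"; returns the picture (420x560x3 uint8, red, green, blue); there is no depth.
- eyes.camera_model(name): a dict with "vfov" (degrees; the focal length in pixels is half the picture's height over the tangent of half this angle, whatever the lens; pixels are square), "cx", "cy" (the principal point, pixels), "rvec" (rotation vector, rad) and "tvec" (3), from world to camera coordinates, as OpenCV has them. Camera axes: x right, y down, z forward; pixel columns grow to the right and rows downward; lengths in mm; the calibration is good to about 2 mm. A picture is of the moment at which its call begins. camera_model takes no time and is no camera call.
- bot.job_done(): hands the job in; it is judged then, once.
The state is a dict: "time_s": time; "joint_pos": joint angles; "joint_vel": joint speeds; "effort": joint torques, N m; "ee_pos": TCP position; "tcp_rot": TCP orientation; "wrist_force": force on the tool from outside, world axes, zero at the start; "wrist_torque": the same for the moment, N m; "gripper_width": finger opening in mm; "finger_force": force on a finger pad.
Only numpy, scipy, OpenCV 4.12 (cv2) and the standard library are available. Lean on these libraries where they do the work, as an engineer would, in place of code of your own. Each camera call takes 0.05 s, during which the arm holds its last target. There are 200 camera calls.

## Working session

There is one attempt and no reset: what is moved stays moved. The work goes in short steps, Python scripts to look and compute and a shell command to move; the robot and the scene stay as the last step left them, time stands still between calls to the robot, and variables do not carry over. Pictures are saved under pics/ and viewed, at most 14 in all, crops included, and the job is handed in when it is done.

```bash
ls; mkdir -p pics
python3 - <<'E'
from plant import bot, eyes
import cv2
for n in ("scene","top"):
    im=eyes.read_camera(n); cv2.imwrite(f"pics/{n}0.png",im[:,:,::-1]); print(n,eyes.camera_model(n))
print(bot.sense())
E
```

```text
jog.py
pics
plant.py
scene {'vfov': 52.38504279700283, 'cx': 278.34686150370686, 'cy': 206.55656226842942, 'rvec': array([ 1.55208442,  1.78524025, -0.9004961 ]), 'tvec': array([ 113.27197963, -288.12486616, 1567.0223795 ])}
top {'vfov': 57.01450908574988, 'cx': 278.3678370050076, 'cy': 207.9174039623548, 'rvec': array([ 2.23360142, -1.93257127,  0.23731446]), 'tvec': array([-104.86807038,  649.13184795,  815.98418744])}
{'time_s': 0.1, 'joint_pos': array([-1.47608793e+00,  2.21135378e-01,  1.52750132e+00,  2.62869727e-05,
        1.39469519e+00, -1.26088543e-01]), 'joint_vel': array([-0.00056622, -0.00130616, -0.0014676 ,  0.00076974, -0.00027723,
        0.00048319]), 'effort': array([ 1.36532679e-03, -4.98246789e+01, -3.90546370e+01, -1.86870520e-04,
        5.71740224e-03, -3.90397918e-05]), 'ee_pos': array([ 136.84223151, -609.31289613,  249.01352496]), 'tcp_rot': array([-8.69307912e-04,  9.93912155e-01,  1.10172012e-01,  2.65804216e-05]), 'wrist_force': array([-0.33476451,  0.52277438, -0.20606787]), 'wrist_torque': array([-0.00063091,  0.0405447 , -0.02022331]), 'finger_force': 0.0, 'gripper_width': 85.50079560530837}
```

View pics/scene0.png

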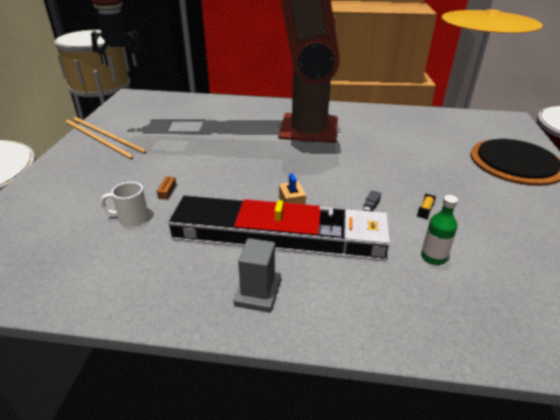

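View pics/top0.png

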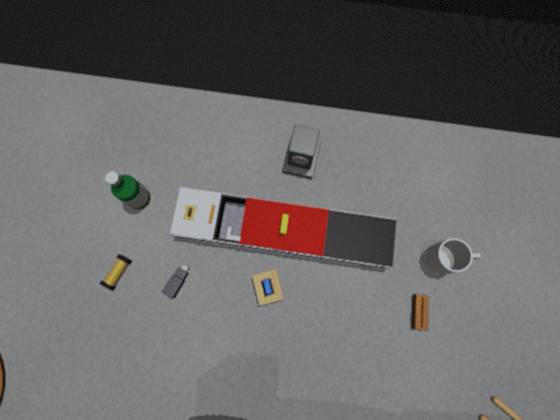

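The scene view shows the mug, the case with the lid half open, the stand with the key (292,185), and three pieces. In the top view these are the brown woodblock (421,312), dark cowbell (175,281) and brass shaker (116,271). Also in the top view: keyhole (190,212), handle (285,224), stand and key (267,287).

```bash
cat > h.py <<'E'
import cv2, numpy as np
from plant import bot, eyes
from scipy.spatial.transform import Rotation as R
C={n:eyes.camera_model(n) for n in("scene","top")}
for c in C.values():
    c["R"]=cv2.Rodrigues(np.array(c["rvec"]))[0]; c["f"]=210/np.tan(np.radians(c["vfov"]/2)); c["o"]=-c["R"].T@c["tvec"]
def ray(n,uv):
    c=C[n]; d=c["R"].T@np.array([(uv[0]-c["cx"])/c["f"],(uv[1]-c["cy"])/c["f"],1]); return c["o"],d/np.linalg.norm(d)
def at(n,uv,z):
    o,d=ray(n,uv); return o+d*(z-o[2])/d[2]
def proj(n,p):
    c=C[n]; q=c["R"]@np.array(p,float)+c["tvec"]; return q[:2]/q[2]*c["f"]+[c["cx"],c["cy"]]
def tri(a,b):
    o1,d1=ray("top",a); o2,d2=ray("scene",b)
    s=np.linalg.lstsq(np.c_[d1,-d2],o2-o1,rcond=None)[0]; p,q=o1+d1*s[0],o2+d2*s[1]
    return (p+q)/2,np.linalg.norm(p-q)
def hsv(im): return cv2.cvtColor(im,cv2.COLOR_RGB2HSV)
def blobs(im,lo,hi,box=None,amin=8):
    """list of (area, centroid, minAreaRect) for an HSV range in box u0,v0,u1,v1"""
    m=cv2.inRange(hsv(im),np.array(lo),np.array(hi))
    if box: k=np.zeros_like(m); k[box[1]:box[3],box[0]:box[2]]=255; m&=k
    n,l,s,c=cv2.connectedComponentsWithStats(m); out=[]
    for i in range(1,n):
        if s[i,4]>=amin:
            ys,xs=np.nonzero(l==i); out.append((int(s[i,4]),c[i].round(2),cv2.minAreaRect(np.c_[xs,ys].astype(np.float32))))
    return sorted(out,key=lambda t:-t[0])
E
cat > m1.py <<'E'
from h import *
np.set_printoptions(suppress=True,precision=1)
T=eyes.read_camera("top");S=eyes.read_camera("scene")
print("cams",C["top"]["o"],C["scene"]["o"])
Q={"red":((0,200,90),(6,255,255)),"yel":((22,180,100),(34,255,255)),"blue":((105,150,50),(125,255,255)),"tan":((10,90,120),(21,200,255)),"brown":((5,150,60),(14,255,200)),"orange":((8,180,200),(18,255,255)),"white":((0,0,170),(179,40,255))}
for k,(lo,hi) in Q.items():
    for n,I,b in(("top",T,(90,100,500,340)),("scene",S,(100,150,470,300))):
        for a,c,r in blobs(I,lo,hi,b)[:5]: print(k,n,a,c,np.round(r[0],1),np.round(r[1],1),round(r[2],1))
E
python3 m1.py
python3 - <<'E'
import cv2
a=cv2.imread('pics/top0.png')[170:325,90:290]; b=cv2.imread('pics/scene0.png')[160:260,160:450]
cv2.imwrite('pics/tc.png',cv2.resize(a,None,fx=3.8,fy=3.8,interpolation=cv2.INTER_CUBIC))
E
```

```text
cams [446.8 -37.4 947.2] [1438.7   77.1  689.6]
red top 3456 [284.  226.5] [283.6 226.4] [83.5 44.8] 8.4
red scene 2102 [278.6 216.9] [277.3 215.6] [84.6 29.1] 5.4
yel top 12 [282.2 217.5] [282.2 217.4] [1.6 7.6] 15.9
yel top 10 [282.  232.4] [282.  232.4] [5.8 2.1] 31.0
yel scene 91 [278.8 208. ] [278.4 208.8] [ 5.8 18.5] 8.1
blue top 99 [266.9 286.8] [266.8 286.7] [14.3  7. ] 76.0
blue scene 87 [292.1 182. ] [292.4 182. ] [16.4  5.8] 85.2
tan top 361 [421.6 311.8] [421.6 311.6] [12.2 34.9] 2.1
tan top 190 [275.6 285.6] [275.2 285.1] [30.2  6.6] 74.5
tan top 79 [117.5 273.5] [117.4 273.6] [ 3.2 26.6] 32.7
tan top 59 [111.8 269.9] [111.8 270.2] [ 2.6 26.6] 33.0
tan top 39 [211.  213.5] [211.  213.5] [ 2.5 17.5] 11.3
tan scene 249 [291.7 191. ] [291.9 189.9] [16.  24.6] 81.3
tan scene 167 [165.4 183.9] [165.4 183.9] [ 9.1 20.8] 31.0
tan scene 76 [372.5 224.9] [372.5 225. ] [8. 9.] 90.0
tan scene 62 [124.3 153.1] [123.5 152.5] [17.4  4. ] 26.6
tan scene 35 [350.5 222.4] [350.5 222.5] [11.  3.] 90.0
brown top 125 [420.9 314.5] [421.9 312. ] [11.9 32. ] 8.1
brown top 12 [282.  234.2] [28
[... 250 characters left out ...]
wn scene 97 [284.8 208.1] [284.9 205.8] [17.8 34.3] 54.2
orange scene 17 [350.5 222.8] [350.5 223. ] [8. 1.] 90.0
white top 1739 [195.3 213.1] [195.2 213. ] [42.  48.7] 10.8
white top 121 [443.9 258.4] [443.4 257.6] [22.6  7.4] 60.3
white top 105 [111.3 177. ] [111.5 177. ] [10. 11.] 90.0
white top 68 [231.5 235. ] [231.5 235.3] [15.6  8.9] 48.0
white top 32 [474.7 254.8] [475.5 254.5] [5. 9.] 90.0
white scene 1240 [368.  225.4] [370.6 222.2] [51.6 37.8] 5.4
white scene 227 [121.5 189.6] [121.1 189.8] [17.  44.7] 81.9
white scene 142 [322.6 293.8] [323.  293.5] [11. 28.] 90.0
white scene 139 [408.2 230.4] [407.1 229.4] [31.3 12. ] 10.6
white scene 102 [450.9 197.9] [451. 198.] [ 8. 14.] 90.0
```

View pics/tc.png

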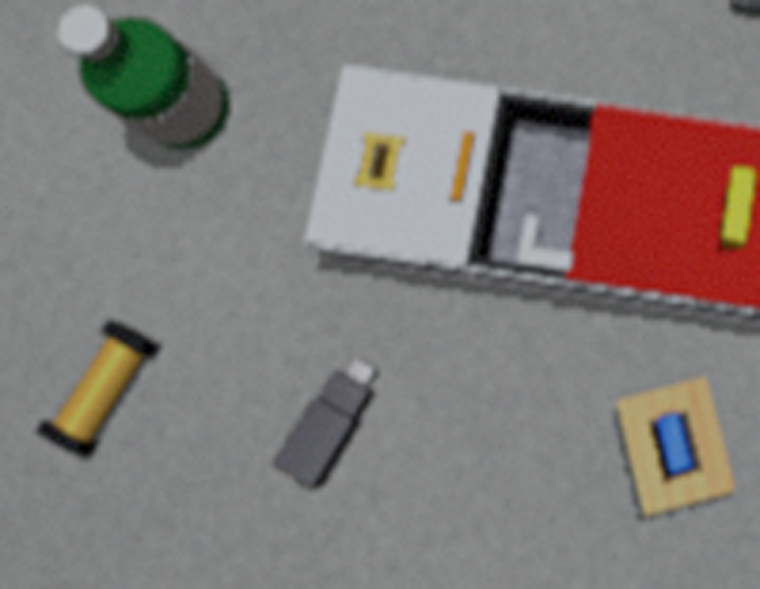

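The crop shows the keyhole at crop (379,161), i.e. top pixel (189.7,212.4). The shaker and cowbell axes, the plate corners and the stand are all clear.

Run:
```python
import cv2
a=cv2.imread('pics/top0.png')[190:340,250:450]
b=cv2.imread('pics/scene0.png')[165:265,150:450]
cv2.imwrite('pics/tc2.png',cv2.resize(a,None,fx=3.8,fy=3.8,interpolation=cv2.INTER_CUBIC))
cv2.imwrite('pics/sc2.png',cv2.resize(b,None,fx=2.6,fy=2.6,interpolation=cv2.INTER_CUBIC))
```

```text
(no output)
```

View pics/tc2.png

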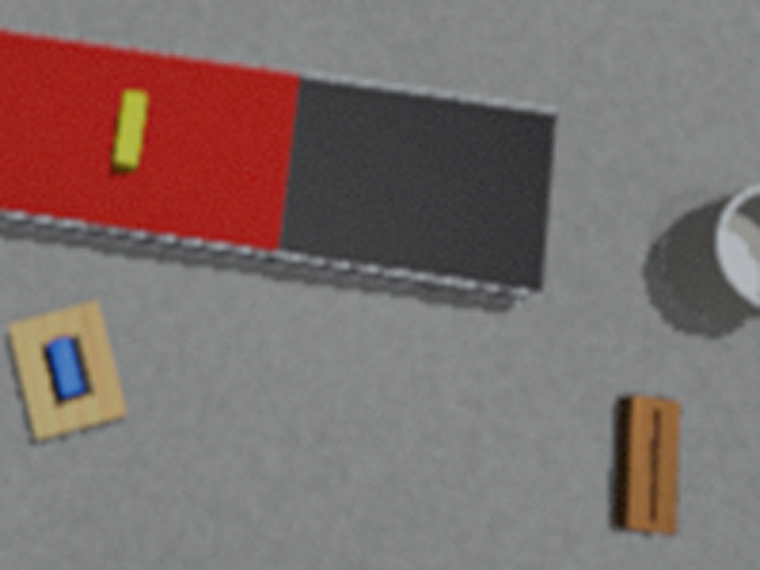

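View pics/sc2.png

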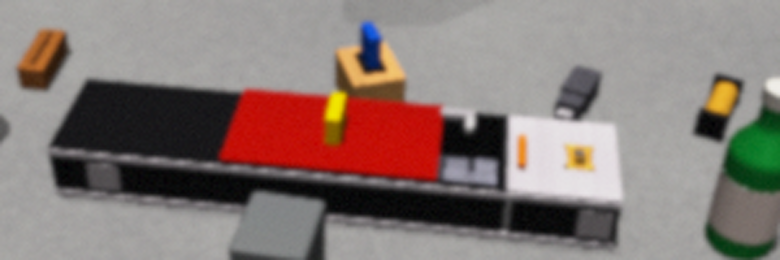

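The crops give deck corners at crop (556,110) and (540,293), the woodblock top face from (630,398) to (680,532), and the keyhole in the scene crop at (579,157).

```bash
cat > m2.py <<'E'
from h import *
np.set_printoptions(suppress=True,precision=1)
p=lambda x,y,ox=90,oy=170,k=3.8: np.array([(x+.5)/k-.5+ox,(y+.5)/k-.5+oy])
q=lambda x,y: p(x,y,250,190)
s=lambda x,y: p(x,y,150,165,2.6)
pts=[p(343,66),p(306,240),p(499,91),p(472,266),q(556,110),q(540,293),p(379,161)]
W=np.array([at("top",u,57) for u in pts]); print(W)
print("width",np.linalg.norm(W[0]-W[1]),"len",np.linalg.norm(W[0]-W[4]),np.linalg.norm(W[1]-W[5]),"plate",np.linalg.norm(W[0]-W[2]))
sc=[s(507,116),s(0,0),s(0,0)]
print("tri plate corner far/near", tri(p(343,66),s(622,197)),tri(p(306,240),s(613,122)),"keyhole",tri(p(379,161),s(579,157)))
print("deck corners",tri(q(556,110),s(52,153)),tri(q(540,293),s(88,80)))
print("handle top",tri(q(134,128),s(337,98)))
print("key top",tri(q(66,367),s(371,27)))
print("stand corners", tri(q(99,302),s(404,78)), tri(q(10,325),s(388,45)),tri(q(36,441),s(335,52)),tri(q(125,416),s(345,85)))
print("wood top corners",tri(q(630,398),s(67,32)),tri(q(630,533),s(45,30)),tri(q(680,399),s(58,62)))
print("shaker mid",tri(p(98,388),s(721,98)),"cow end lug",tri(p(362,370),s(566,110)))
E
python3 m2.py
```

```text
[[ 679.7  231.4   57. ]
 [ 567.2  231.2   57. ]
 [ 677.8  131.1   57. ]
 [ 566.   127.6   57. ]
 [ 677.  -287.8   57. ]
 [ 563.  -286.3   57. ]
 [ 622.5  196.8   57. ]]
width 112.49460430311753 len 519.1756356143574 517.547905771611 plate 100.34675912447224
tri plate corner far/near (array([678.3, 229.6,  62.5]), np.float64(0.22382613973869647)) (array([566.6, 229.6,  61.2]), np.float64(0.6986968240250837)) keyhole (array([622.2, 195.9,  58.7]), np.float64(0.7943210263759842))
deck corners (array([ 677.8, -287.1,   52.1]), np.float64(4.017407205406574)) (array([ 563.3, -287.1,   55.1]), np.float64(0.5330537112766096))
handle top (array([619.3, -29.4,  99.4]), np.float64(2.451047961972012))
key top (array([477.7, -11.8,  90.1]), np.float64(0.6916412645571116))
stand corners (array([518. ,   1. ,  56.9]), np.float64(50.78609850430436)) (array([497.8,  16. ,  84.1]), np.float64(17.007497098290067)) (array([438.3, -26. ,  34.3]), np.float64(55.79997435496809)) (array([455.9, -45.3,  -0.2]), np.float64(9.358888544409783))
wood top corners (array([ 506.6, -331.8,   74.3]), np.float64(11.507474909521257)) (array([ 434.1, -371.5,   23.5]), np.float64(22.206539678587387)) (array([ 510.2, -358.7,   41.4]), np.float64(38.38162448029863))
shaker mid (array([461.8, 349.4,  27.1]), np.float64(2.516834593722863)) cow end lug (array([496.4, 191.6,  20.2]), np.float64(2.1829057173202933))
```

```bash
cat >> m2.py <<'E'
print("-----")
def quad(P,z):
    w=np.array([at("top",u,z) for u in P]); e=[np.linalg.norm(w[i]-w[(i+1)%4]) for i in range(4)]
    L=(w[1]-w[0]+w[2]-w[3]) if e[0]>e[1] else (w[2]-w[1]+w[3]-w[0])
    return w.mean(0),np.round(e,1),"yaw",round(float(np.arctan(L[1]/L[0])),3)
print("stand",quad([q(99,302),q(10,325),q(36,441),q(125,416)],45))
print("keybow",quad([q(73,336),q(48,343),q(58,401),q(86,394)],87), at("top",(266.9,286.8),87))
print("wood",quad([q(630,398),q(680,399),q(677,533),q(628,533)],28))
print("shaker",quad([p(107,323),p(158,347),p(92,456),p(41,429)],28))
print("cowbody",quad([p(336,368),p(373,390),p(317,487),p(276,466)],26), "lug",at("top",p(362,371),18))
print("handle",quad([q(124,91),q(148,93),q(137,166),q(114,163)],92))
print("lid edge",at("top",q(299,75),62),at("top",q(280,250),62), at("top",p(596,105),62),at("top",p(572,275),62))
print("tri wood",tri(q(655,465),s(47,45)),"handle",tri(q(131,128),s(336,98)),"stand",tri(q(67,371),s(371,64)))
E
python3 m2.py | sed -n '/-----/,$p'
python3 - <<'E'
import sys; sys.path.insert(0,'.')
from h import *
s=bot.sense(); w,x,y,z=s["tcp_rot"]; print(R.from_quat([x,y,z,w]).as_matrix().round(3))
E
```

```text
-----
stand (array([477.4, -11.3,  45. ]), array([55.7, 70.2, 55. , 69.3]), 'yaw', 0.377)
keybow (array([477. , -11.6,  87. ]), array([14.9, 33.2, 16.4, 33.6]), 'yaw', 0.35) [476.5 -11.4  87. ]
wood (array([ 473.4, -370.3,   28. ]), array([30.6, 78.8, 29.4, 79.3]), 'yaw', 0.037)
shaker (array([461.8, 346.6,  28. ]), array([36.4, 74.7, 36.7, 73.5]), 'yaw', -0.336)
cowbody (array([458.5, 204.2,  26. ]), array([27.3, 66.2, 28.7, 68.1]), 'yaw', -0.352) lug [496.  190.9  18. ]
handle (array([620.6, -28.7,  92. ]), array([14.4, 44.7, 13.7, 44. ]), 'yaw', -0.001)
lid edge [ 674.9 -126.9   62. ] [ 565.5 -127.8   62. ] [676.3  68.6  62. ] [568.7  65.7  62. ]
tri wood (array([ 473. , -367.6,   32.3]), np.float64(3.7021664528836973)) handle (array([619.2, -29. ,  99.3]), np.float64(0.22773278138120134)) stand (array([477. , -11. ,  44.4]), np.float64(0.032897742706122786))
[[ 0.976  0.219 -0.   ]
 [ 0.219 -0.976  0.001]
 [ 0.    -0.001 -1.   ]]
```

Sizes and heights check out: the case is 112 × 519 mm, the stand 70 × 55 mm at z 44, and the lid value is about 0.061 m. I'll write a helper for tool-axis distances and then go to the handle.

```bash
cat > d.py <<'E'
# usage: d.py X Y Z YAW -> turn first (rz), then shift in tool axes; YAW = world heading of tool x
import sys; from h import *
np.set_printoptions(suppress=True,precision=2)
X=np.array(sys.argv[1:4],float); yaw=float(sys.argv[4])
s=bot.sense(); w,x,y,z=s["tcp_rot"]; M=R.from_quat([x,y,z,w]).as_matrix()
c,n=np.cos(yaw),np.sin(yaw); G=np.array([[c,n,0],[n,-c,0],[0,0,-1]])
rv=R.from_matrix(M.T@G).as_rotvec()
print("turn",rv,"shift after turn",G.T@(X-s["ee_pos"]),"shift as now",M.T@(X-s["ee_pos"]),"q6",s["joint_pos"][5].round(2),"w",s["gripper_width"].round(1))
E
echo '{"plan":[[85,42.8,-32.9,0,0,0,0],[85,42.8,-32.9,0,0,0,0],[85,42.8,-32.9,0,0,0,0],[85,42.8,-32.9,0,0,0,0],[85,42.8,-32.9,0,0,0,0],[85,42.8,-32.9,0,0,0,0],[85,42.8,-32.9,0,0,0,0]]}' > next.json && python3 jog.py next.json 40
echo '{"plan":[[85,42.8,-32.9,0,0,0,0],[85,42.8,-32.9,0,0,0,0],[85,42.8,-32.9,0,0,0,0],[85,42.8,-32.9,0,0,0,0],[85,42.8,-32.9,0,0,0,0],[85,42.8,-32.9,0,0,0,0],[85,42.8,-32.9,0,0,0,0]]}' > next.json && python3 jog.py next.json
echo '{"plan":[[85,0,0,0,0,0,-0.182],[85,0,0,0,0,0,-0.182],[85,0,0,0,0,0,-0.182],[85,0,0,0,0,0,-0.182],[85,0,0,0,0,0,-0.182],[85,0,0,0,0,0,-0.182],[85,0,0,0,0,0,-0.182],[85,0,0,0,0,0,-0.182]]}' > next.json && python3 jog.py next.json
echo '{"plan":[[85,0,0,0,0,0,-0.182],[85,0,0,0,0,0,-0.182],[85,0,0,0,0,0,-0.182],[85,0,0,0,0,0,-0.182],[85,0,0,0,0,0,-0.182],[85,0,0,0,0,0,-0.182],[85,0,0,0,0,0,-0.182],[85,0,0,0,0,0,-0.182],[85,0,0,0,0,0,0]]}' > next.json && python3 jog.py next.json
python3 d.py 620.6 -28.7 84 3.135
```

```text
time_s: 1.08
ee_pos: [379.6, -318.0, 250.0]
tcp_rot: [0.0, 0.994, 0.11, 0.0]
wrist_force: [0.6, -0.8, 0.0]
gripper_width: 85.1
finger_force: 0.0
time_s: 1.95
ee_pos: [621.6, -27.6, 249.9]
tcp_rot: [0.0, 0.994, 0.11, -0.0]
wrist_force: [0.4, -0.8, 0.3]
gripper_width: 84.9
finger_force: 0.0
time_s: 2.95
ee_pos: [620.5, -29.2, 249.7]
tcp_rot: [-0.0, 0.666, 0.746, -0.0]
wrist_force: [-0.3, -0.5, 0.0]
gripper_width: 85.0
finger_force: 0.0
time_s: 4.08
ee_pos: [620.5, -29.1, 249.7]
tcp_rot: [-0.0, 0.005, 1.0, 0.0]
wrist_force: [-0.2, -0.9, -0.2]
gripper_width: 85.1
finger_force: 0.0Traceback (most recent call last):
  File "d.py", line 8, in <module>
    print("turn",rv,"shift after turn",G.T@(X-s["ee_pos"]),"shift as now",M.T@(X-s["ee_pos"]),"q6",s["joint_pos"][5].round(2),"w",s["gripper_width"].round(1))
                                                                                                                                  ^^^^^^^^^^^^^^^^^^^^^^^^
AttributeError: 'float' object has no attribute 'round'
```

```bash
sed -i 's/s\["gripper_width"\].round(1)/s["gripper_width"]/' d.py
echo '{"plan":[[60,0,0.4,45,0,0,0],[60,0,0,45,0,0,0],[60,0,0,40,0,0,0],[60,0,0,25,0,0,0],[60,0,0,10.7,0,0,0],[8,0,0,0,0,0,0],[8,0,0,0,0,0,0],[8,0,0,0,0,0,0],[8,0,0,0,0,0,0],[8,0,0,0,0,0,0]]}' > next.json && python3 jog.py next.json 40
python3 d.py 620.6 -28.7 84 3.135
```

```text
time_s: 5.32
ee_pos: [621.8, -29.0, 86.1]
tcp_rot: [0.001, 0.004, 1.0, -0.0]
wrist_force: [-0.6, -0.3, 6.2]
gripper_width: 13.7
finger_force: 40.6
turn [-0.  0. -0.] shift after turn [1.23 0.26 2.13] shift as now [1.24 0.25 2.12] q6 -1.74 w 13.656807781685904
```

```bash
echo '{"plan":[[8,0,-10,0,0,0,0],[8,0,-20,0,0,0,0],[8,0,-20,0,0,0,0],[8,0,-20,0,0,0,0],[8,0,-20,0,0,0,0],[8,0,-20,0,0,0,0],[8,0,-20,0,0,0,0],[8,0,-15,0,0,0,0],[8,0,-6,0,0,0,0],[8,0,-4,0,0,0,0]]}' > next.json && python3 jog.py next.json
echo '{"plan":[[8,0,-3,0,0,0,0],[8,0,0,0,0,0,0]]}' > next.json && python3 jog.py next.json
```

```text
time_s: 6.58
ee_pos: [621.0, -183.6, 86.1]
tcp_rot: [0.002, 0.005, 1.0, 0.0]
wrist_force: [2.2, 11.0, 9.6]
gripper_width: 13.2
finger_force: 41.3
time_s: 6.82
ee_pos: [621.0, -183.6, 86.1]
tcp_rot: [0.002, 0.004, 1.0, 0.002]
wrist_force: [2.0, 12.5, 9.6]
gripper_width: 13.4
finger_force: 41.4
```

```bash
echo '{"plan":[[8,0,3,0,0,0,0],[50,0,0,0,0,0,0],[50,0,0,0,0,0,0],[50,0,0,0,0,0,0],[50,0,0,-20,0,0,0],[50,0,0,-50,0,0,0],[80,0,0,-50,0,0,0],[80,0,0,0,0,0,0]]}' > next.json && python3 jog.py next.json
cat > m3.py <<'E'
from h import *
import sys
np.set_printoptions(suppress=True,precision=1)
T=eyes.read_camera("top"); cv2.imwrite("pics/"+sys.argv[1],cv2.resize(T,None,fx=1.42,fy=1.42)[:,:,::-1])
for k,lo,hi,b,z in(("wood",(5,110,60),(22,255,255),(380,250,500,360),28),("shaker",(15,110,100),(30,255,255),(90,240,160,300),28),("cow",(0,0,30),(179,70,95),(150,250,205,310),26)):
    for a,c,r in blobs(T,lo,hi,b,40)[:2]:
        P=np.array([at("top",u,z) for u in cv2.boxPoints(r)]); print(k,a,c,at("top",r[0],z),np.linalg.norm(P[1:3]-P[:2],axis=1))
E
python3 m3.py t1.png; python3 d.py 473.4 -370.3 120 3.179
```

```text
time_s: 7.82
ee_pos: [622.6, -185.3, 212.4]
tcp_rot: [0.006, 0.004, 1.0, -0.002]
wrist_force: [-0.3, 0.1, 0.6]
gripper_width: 79.8
finger_force: 0.0
wood 291 [401.6 290.9] [ 505.9 -324.8   28. ] [64.1 79.6]
wood 168 [397.7 333. ] [ 416.1 -321.9   28. ] [46.5 73.3]
shaker 290 [115.3 272.4] [459.9 347.4  28. ] [63.2 25.4]
cow 65 [179.9 285.4] [452.9 191.8  26. ] [63.5  6.5]
turn [-0.    0.01 -0.05] shift after turn [ 154.61 -179.98   89.09] shift as now [ 146.7  -186.7    88.64] q6 -1.97 w 80.1514224805688
```

View pics/t1.png

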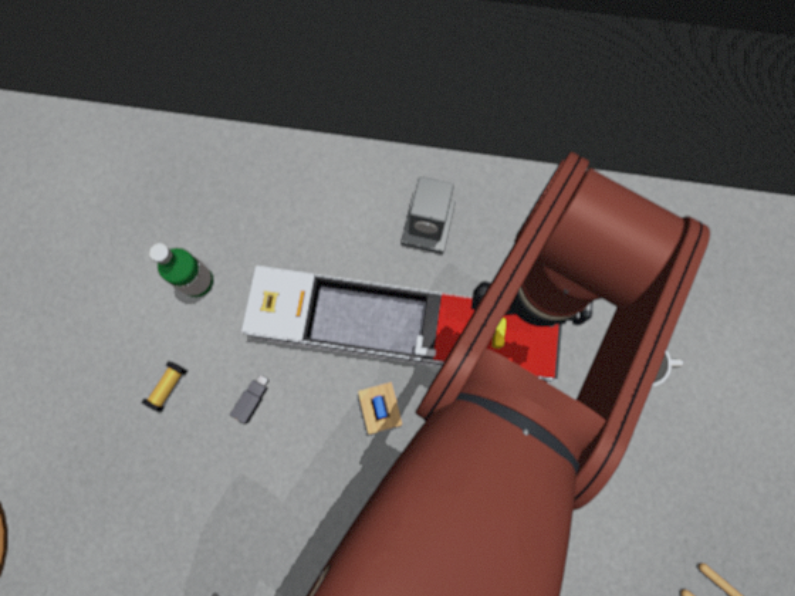

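The view shows the lid fully open, with the shaker and cowbell unmoved. The arm hides the woodblock, so I'll grasp it from the first measurement, with the fingers opened to straddle it.

```bash
echo '{"plan":[[80,0,0,0,0,0.01,-0.05],[80,30.9,-36,0,0,0,0],[80,30.9,-36,0,0,0,0],[80,30.9,-36,0,0,0,0],[80,30.9,-36,0,0,0,0],[80,31,-36,0,0,0,0],[80,0,0,40,0,0,0],[80,0,0,40,0,0,0],[80,0,0,0,0,0,0]]}' > next.json && python3 jog.py next.json
python3 d.py 473.4 -370.3 20 3.179
python3 - <<'E'
from h import *
np.set_printoptions(suppress=True,precision=1)
S=eyes.read_camera("scene")
cv2.imwrite("pics/s2.png",cv2.resize(S[130:250,80:240],None,fx=4,fy=4,interpolation=2)[:,:,::-1])
for lo,hi in(((10,90,120),(21,200,255)),((5,150,60),(14,255,200))): print([b[:2] for b in blobs(S,lo,hi,(140,165,190,210))])
E
```

```text
time_s: 9.0
ee_pos: [468.5, -367.5, 121.3]
tcp_rot: [-0.008, -0.02, 1.0, 0.004]
wrist_force: [-0.5, 0.6, 0.6]
gripper_width: 80.0
finger_force: 0.0
turn [ 0.01 -0.02  0.  ] shift after turn [ -4.75  -2.95 101.26] shift as now [ -6.41  -3.71 101.14] q6 -2.4 w 79.98604971056845
[(96, array([163. , 186.9]))]
[(202, array([165. , 187.4]))]
```

```bash
sed -i 's/precision=2/precision=3/' d.py
echo '{"plan":[[80,0,0,0,0.01,-0.02,0],[80,-4.7,-2.9,30,0,0,0],[80,0,0,0,0,0,0]]}' > next.json && python3 jog.py next.json
python3 d.py 473.4 -370.3 20 3.179
```

```text
time_s: 9.43
ee_pos: [476.3, -372.4, 95.7]
tcp_rot: [0.005, -0.021, 1.0, -0.004]
wrist_force: [-0.2, -0.0, 0.3]
gripper_width: 79.6
finger_force: 0.0
turn [-0.009  0.009  0.004] shift after turn [ 2.818  2.187 75.735] shift as now [ 3.524  2.868 75.683] q6 -2.41 w 79.63847848336866
```

```bash
echo '{"plan":[[80,0,0,0,0,0,0],[80,0,0,0,0,0,0]]}' > next.json && python3 jog.py next.json
python3 d.py 473.4 -370.3 20 3.179
```

```text
time_s: 9.68
ee_pos: [477.3, -373.6, 97.7]
tcp_rot: [0.006, -0.021, 1.0, -0.006]
wrist_force: [0.3, -0.5, -0.2]
gripper_width: 80.1
finger_force: 0.0
turn [-0.012  0.012  0.004] shift after turn [ 3.803  3.493 77.737] shift as now [ 4.713  4.424 77.639] q6 -2.41 w 80.06883422759739
```

```bash
echo '{"plan":[[80,0,0,0,-0.012,0.012,0.004],[80,3.8,3.5,0,0,0,0],[80,0,0,0,0,0,0],[80,0,0,0,0,0,0],[80,0,0,0,0,0,0],[80,0,0,0,0,0,0]]}' > next.json && python3 jog.py next.json
python3 d.py 473.4 -370.3 20 3.179
echo '{"plan":[[80,0,0,0,0,0,0],[80,0,0,0,0,0,0],[80,0,0,0,0,0,0],[80,0,0,0,0,0,0]]}' > next.json && python3 jog.py next.json|grep ee
python3 d.py 473.4 -370.3 20 3.179
```

```text
time_s: 10.42
ee_pos: [472.7, -369.6, 95.9]
tcp_rot: [-0.001, -0.019, 1.0, 0.001]
wrist_force: [-0.2, 0.7, 0.4]
gripper_width: 80.1
finger_force: 0.0
turn [ 0.002 -0.002 -0.   ] shift after turn [-0.703 -0.705 75.864] shift as now [-0.853 -0.881 75.861] q6 -2.4 w 80.1281159383273
ee_pos: [472.6, -369.6, 95.9]
turn [ 0.002 -0.002 -0.   ] shift after turn [-0.74  -0.692 75.895] shift as now [-0.892 -0.864 75.891] q6 -2.4 w 79.94881658481906
```

```bash
echo '{"plan":[[70,-0.7,-0.7,25,0.002,-0.002,0],[70,0,0,25,0,0,0],[70,0,0,17,0,0,0],[70,0,0,9,0,0,0],[70,0,0,0,0,0,0],[20,0,0,0,0,0,0],[20,0,0,0,0,0,0],[20,0,0,0,0,0,0],[20,0,0,0,0,0,0],[20,0,0,0,0,0,0]]}' > next.json && python3 jog.py next.json 40
python3 d.py 473.4 -370.3 20 3.179
```

```text
time_s: 12.18
ee_pos: [474.0, -370.9, 21.0]
tcp_rot: [0.001, -0.019, 1.0, -0.001]
wrist_force: [0.3, 0.3, 6.3]
gripper_width: 29.3
finger_force: 41.3
turn [-0.001  0.001 -0.   ] shift after turn [0.565 0.603 1.037] shift as now [0.566 0.604 1.036] q6 -2.4 w 29.333297725339463
```

```bash
echo '{"plan":[[20,0,0,-15,0,0,0],[20,0,0,-45,0,0,0],[20,0,0,-45,0,0,0],[20,0,0,-45,0,0,0],[20,0,0,0,0,0,0.044],[20,0,0,0,0,0,0],[20,0,0,0,0,0,0]]}' > next.json && python3 jog.py next.json
python3 d.py 621.7 -22.6 100 3.135
```

```text
time_s: 13.05
ee_pos: [472.7, -369.7, 169.1]
tcp_rot: [-0.001, 0.003, 1.0, 0.001]
wrist_force: [0.6, -0.6, -1.1]
gripper_width: 29.3
finger_force: 40.6
turn [ 0.002 -0.001  0.001] shift after turn [-146.679  348.06    69.063] shift as now [-146.996  347.855   69.423] q6 -2.36 w 29.302043490409922
```

```bash
echo '{"plan":[[20,-18.4,43.5,0,0,0,0],[20,-18.4,43.5,0,0,0,0],[20,-18.4,43.5,0,0,0,0],[20,-18.4,43.5,0,0,0,0],[20,-18.4,43.5,0,0,0,0],[20,-18.4,43.5,0,0,0,0],[20,-18.4,43.5,0,0,0,0],[20,-18.2,43.5,0,0,0,0],[20,0,0,0,0,0,0],[20,0,0,0,0,0,0]]}' > next.json && python3 jog.py next.json
echo '{"plan":[[20,0,0,40,0,0,0],[20,0,0,29,0,0,0],[20,0,0,0,0,0,0],[20,0,0,0,0,0,0]]}' > next.json && python3 jog.py next.json
python3 d.py 621.7 -22.6 28 3.135
```

```text
time_s: 14.3
ee_pos: [622.0, -23.3, 168.9]
tcp_rot: [-0.001, 0.003, 1.0, 0.0]
wrist_force: [0.3, -0.3, -1.1]
gripper_width: 29.4
finger_force: 40.5
time_s: 14.8
ee_pos: [623.1, -24.3, 102.1]
tcp_rot: [0.001, 0.004, 1.0, -0.0]
wrist_force: [0.4, -0.3, 0.2]
gripper_width: 29.3
finger_force: 40.5
turn [-0.     0.001 -0.001] shift after turn [ 1.453  1.665 74.099] shift as now [ 1.539  1.665 74.098] q6 -1.73 w 29.309031001408318
```

```bash
echo '{"plan":[[20,1.5,1.2,25,0,0,0],[20,0,0,25,0,0,0],[20,0,0,16,0,0,0],[20,0,0,8,0,0,0],[20,0,0,0,0,0,0],[20,0,0,0,0,0,0]]}' > next.json && python3 jog.py next.json
echo '{"plan":[[38,0,0,0,0,0,0],[38,0,0,0,0,0,0],[38,0,0,0,0,0,0],[38,0,0,-15,0,0,0],[38,0,0,-40,0,0,0],[38,0,0,-50,0,0,0],[80,0,0,-30,0,0,0],[80,0,0,0,0,0,0],[80,0,0,0,0,0,0]]}' > next.json && python3 jog.py next.json
python3 d.py 461 346.8 120 2.806;python3 d.py 459 204 120 2.79
```

```text
time_s: 15.55
ee_pos: [623.0, -22.2, 30.6]
tcp_rot: [0.002, 0.003, 1.0, -0.0]
wrist_force: [-5.8, 2.3, 11.8]
gripper_width: 29.2
finger_force: 48.0
time_s: 16.68
ee_pos: [621.0, -22.3, 161.8]
tcp_rot: [-0.0, 0.003, 1.0, 0.0]
wrist_force: [0.0, 0.0, -0.0]
gripper_width: 80.3
finger_force: 0.0
turn [ 0.    -0.     0.329] shift after turn [272.59  295.811  41.814] shift as now [162.535 367.95   41.871] q6 -1.73 w 80.26692837196418
turn [ 0.    -0.     0.345] shift after turn [229.986 156.659  41.814] shift as now [163.537 225.139  41.854] q6 -1.73 w 80.26692837196418
```

```bash
echo '{"plan":[[80,0,0,0,0,0,0.165],[80,0,0,0,0,0,0.164],[80,34.1,37,0,0,0,0],[80,34.1,37,0,0,0,0],[80,34.1,37,0,0,0,0],[80,34.1,37,0,0,0,0],[80,34.1,37,0,0,0,0],[80,34.1,37,0,0,0,0],[80,34.1,37,0,0,0,0],[80,34.1,37,0,0,0,0]]}' > next.json && python3 jog.py next.json
echo '{"plan":[[80,0,0,40,0,0,0],[80,0,0,20,0,0,0],[80,0,0,0,0,0,0],[80,0,0,0,0,0,0],[80,0,0,0,0,0,0]]}' > next.json && python3 jog.py next.json
python3 d.py 461 347 20 2.806
python3 m3.py t2.png
```

```text
time_s: 17.92
ee_pos: [459.4, 348.0, 160.1]
tcp_rot: [-0.001, 0.167, 0.986, -0.001]
wrist_force: [0.6, 0.5, -0.3]
gripper_width: 80.0
finger_force: 0.0
time_s: 18.55
ee_pos: [462.4, 347.3, 103.6]
tcp_rot: [0.001, 0.168, 0.986, 0.001]
wrist_force: [0.0, 0.7, 0.5]
gripper_width: 80.1
finger_force: 0.0
turn [ 0.002  0.002 -0.001] shift after turn [ 1.196 -0.765 83.553] shift as now [ 1.323 -0.94  83.549] q6 -0.73 w 80.11441229081528
shaker 110 [119.3 265.5] [476.4 341.9  28. ] [27.3 23. ]
cow 204 [175.2 284.4] [457.3 204.2  26. ] [69.9 34.7]
```

View pics/t2.png

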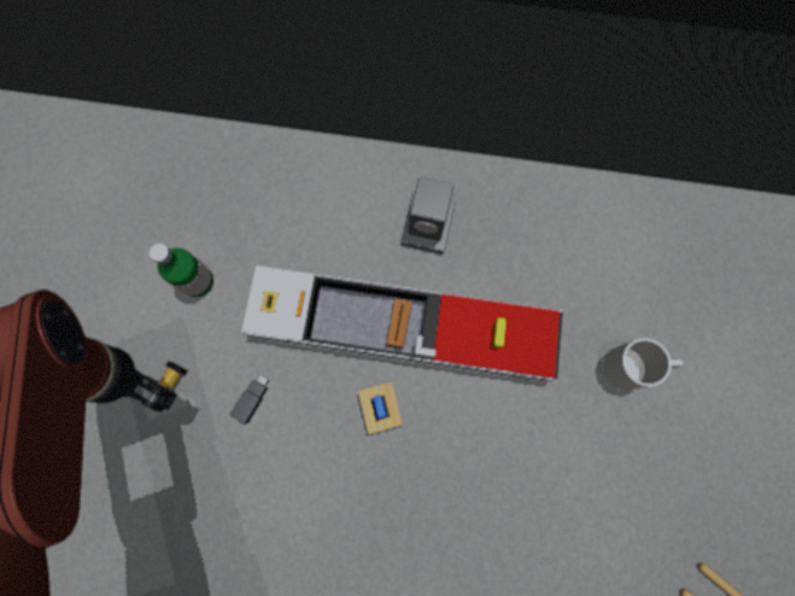

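The woodblock lies in the bin at picture (399,322). The gripper stands over the shaker and the cowbell is unmoved.

```bash
echo '{"plan":[[75,1.2,-0.7,30,0.002,0.002,0],[75,0,0,27,0,0,0],[75,0,0,17,0,0,0],[75,0,0,9.5,0,0,0],[75,0,0,0,0,0,0],[18,0,0,0,0,0,0],[18,0,0,0,0,0,0],[18,0,0,0,0,0,0],[18,0,0,0,0,0,0],[18,0,0,0,0,0,0]]}' > next.json && python3 jog.py next.json 40
echo '{"plan":[[18,0,0,0,0,0,0],[18,0,0,-15,0,0,0],[18,0,0,-45,0,0,0],[18,0,0,-45,0,0,0],[18,0,0,-45,0,0,0],[18,0,0,0,0,0,-0.165],[18,0,0,0,0,0,-0.164],[18,0,0,0,0,0,0],[18,0,0,0,0,0,0]]}' > next.json && python3 jog.py next.json
python3 d.py 622.5 87.4 100 3.135
```

```text
time_s: 19.85
ee_pos: [460.2, 347.5, 19.5]
tcp_rot: [-0.001, 0.167, 0.986, -0.0]
wrist_force: [-1.5, 0.8, 6.3]
gripper_width: 24.8
finger_force: 39.4
time_s: 20.98
ee_pos: [459.8, 347.1, 168.6]
tcp_rot: [-0.001, 0.005, 1.0, -0.001]
wrist_force: [0.2, 0.2, -0.8]
gripper_width: 25.2
finger_force: 39.4
turn [-0.001 -0.003 -0.003] shift after turn [-164.377 -258.572   68.647] shift as now [-165.416 -257.954   68.477] q6 -1.05 w 25.172810631010663
```

```bash
echo '{"plan":[[18,-23.5,-36.9,0,0,0,0],[18,-23.5,-36.9,0,0,0,0],[18,-23.5,-36.9,0,0,0,0],[18,-23.5,-36.9,0,0,0,0],[18,-23.5,-36.9,0,0,0,0],[18,-23.5,-36.9,0,0,0,0],[18,-23.4,-37,0,0,0,0],[18,0,0,40,0,0,0],[18,0,0,29,0,0,0],[18,0,0,0,0,0,0]]}' > next.json && python3 jog.py next.json
echo '{"plan":[[18,0,0,0,0,0,0],[18,0,0,0,0,0,0]]}' > next.json && python3 jog.py next.json
python3 d.py 622.5 87.4 28 3.135
```

```text
time_s: 22.22
ee_pos: [619.9, 87.3, 96.1]
tcp_rot: [-0.005, 0.004, 1.0, -0.001]
wrist_force: [-0.9, 0.6, -1.1]
gripper_width: 24.5
finger_force: 39.5
time_s: 22.48
ee_pos: [623.8, 87.8, 101.5]
tcp_rot: [0.0, 0.003, 1.0, -0.0]
wrist_force: [-0.7, -1.5, -0.4]
gripper_width: 24.4
finger_force: 39.5
turn [-0.001  0.001 -0.   ] shift after turn [ 1.336 -0.422 73.545] shift as now [ 1.394 -0.357 73.545] q6 -1.55 w 24.411482881688976
```

```bash
echo '{"plan":[[18,1.4,-0.4,25,0,0,0],[18,0,0,25,0,0,0],[18,0,0,14,0,0,0],[18,0,0,6.5,0,0,0],[18,0,0,0,0,0,0],[18,0,0,0,0,0,0]]}' > next.json && python3 jog.py next.json
echo '{"plan":[[38,0,0,0,0,0,0],[38,0,0,0,0,0,0],[38,0,0,0,0,0,0],[38,0,0,-15,0,0,0],[38,0,0,-40,0,0,0],[38,0,0,-50,0,0,0],[80,0,0,-30,0,0,0],[80,0,0,0,0,0,0],[80,0,0,0,0,0,0]]}' > next.json && python3 jog.py next.json
python3 m3.py t3.png
python3 d.py 465 202 100 2.79
```

```text
time_s: 23.22
ee_pos: [622.0, 87.1, 30.9]
tcp_rot: [-0.0, 0.003, 1.0, -0.001]
wrist_force: [-4.5, -1.3, 5.9]
gripper_width: 24.4
finger_force: 43.5
time_s: 24.35
ee_pos: [620.9, 87.5, 163.5]
tcp_rot: [-0.001, 0.003, 1.0, -0.0]
wrist_force: [-0.6, -0.2, -0.6]
gripper_width: 80.0
finger_force: 0.0
cow 301 [170.1 275.1] [471.5 214.3  26. ] [ 19.  113.7]
turn [-0.002 -0.004  0.345] shift after turn [185.303  54.054  62.549] shift as now [155.811 113.595  63.171] q6 -1.55 w 80.1948194937205
```

Run:
```python
import cv2
a=cv2.imread('pics/t3.png')[220:460,130:470]; cv2.imwrite('pics/t3c.png',cv2.resize(a,None,fx=2.2,fy=2.2,interpolation=2))
```

```text
(no output)
```

View pics/t3c.png

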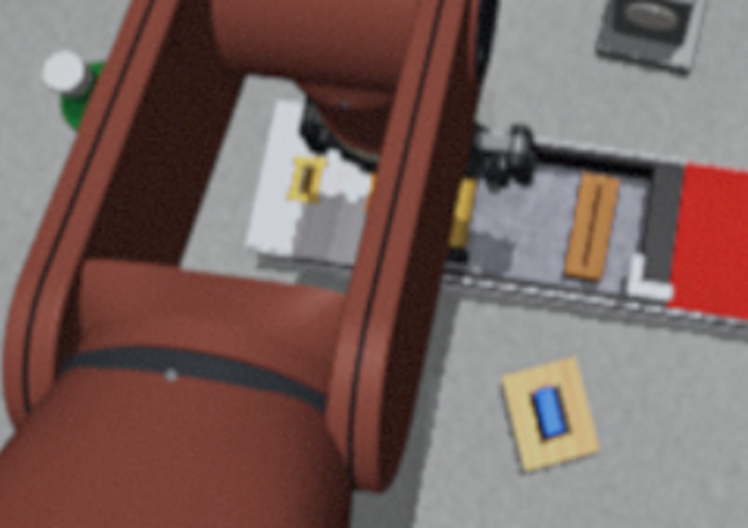

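The arm hides the cowbell in this view; woodblock and shaker are in the bin. I'll move aside and measure the cowbell again.

```bash
echo '{"plan":[[80,0,-55,-20,0,0,0],[80,0,-55,0,0,0,0],[80,0,-50,0,0,0,0],[80,0,-50,0,0,0,0],[80,0,0,0,0,0,0],[80,0,0,0,0,0,0],[80,0,0,0,0,0,0]]}' > next.json && python3 jog.py next.json|grep ee
python3 m3.py t4.png
python3 - <<'E'
import cv2
a=cv2.imread('pics/t4.png')[220:460,130:470]; cv2.imwrite('pics/t4c.png',cv2.resize(a,None,fx=2.2,fy=2.2,interpolation=2))
E
python3 d.py 465 202 100 2.79
```

```text
ee_pos: [619.6, -121.3, 183.3]
wood 61 [392.3 257. ] [ 588.4 -292.5   28. ] [43.4 16. ]
cow 69 [180.1 285.2] [453.2 191.5  26. ] [64.4  6.8]
turn [-0.001 -0.003  0.347] shift after turn [256.624 250.171  83.607] shift as now [156.107 322.504  83.981] q6 -1.88 w 79.97554362682561
```

View pics/t4c.png

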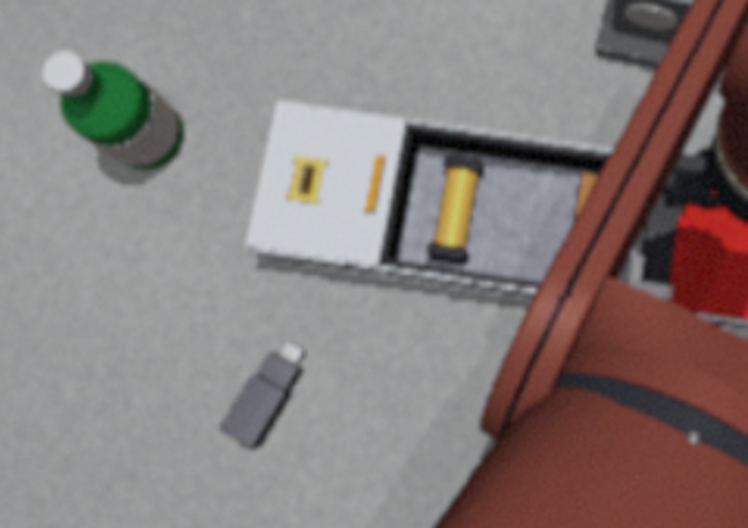

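Cowbell unmoved, with its lug at crop (291,352) and mouth end at (240,437). The shaker lies well in the bin.

Run:
```python
from h import *
a=at("top",(168.2,294.9),28); b=at("top",(184.9,267.5),18); print(a,b,np.linalg.norm((b-a)[:2]), a+(b-a)*30/74, np.arctan2(*(b-a)[[1,0]]))
```

```text
[427.51459404 213.987564    28.        ] [495.40930334 190.7842906   18.        ] 71.75014597779455 [455.03947619 204.58083154  23.94594595] -0.32930971465345726
```

```bash
echo '{"plan":[[80,20.7,40.6,0,0,0,0],[80,20.7,40.6,0,0,0,0],[80,20.7,40.6,0,0,0,0],[80,20.7,40.6,0,0,0,0],[80,20.7,40.6,0,0,0,0],[80,20.7,40.6,0,0,0,0],[80,20.7,40.6,0,0,0,0],[80,20.7,40.6,0,0,0,0],[80,0,0,0,0,0,0.166],[80,0,0,0,0,0,0.166]]}' > next.json && python3 jog.py next.json|grep ee
echo '{"plan":[[80,0,0,45,0,0,0],[80,0,0,35,0,0,0],[80,0,0,0,0,0,0],[80,0,0,0,0,0,0],[80,0,0,0,0,0,0]]}' > next.json && python3 jog.py next.json|grep ee
python3 d.py 455.5 204.4 20 2.805
```

```text
ee_pos: [455.6, 204.9, 184.4]
ee_pos: [457.7, 203.7, 106.3]
turn [ 0.     0.001 -0.002] shift after turn [ 2.28  -0.068 86.292] shift as now [ 2.355 -0.097 86.29 ] q6 -0.97 w 79.81719347314142
```

```bash
echo '{"plan":[[75,2.2,0,32,0,0,0],[75,0,0,27,0,0,0],[75,0,0,17,0,0,0],[75,0,0,10,0,0,0],[75,0,0,0,0,0,0],[18,0,0,0,0,0,0],[18,0,0,0,0,0,0],[18,0,0,0,0,0,0],[18,0,0,0,0,0,0],[18,0,0,0,0,0,0]]}' > next.json && python3 jog.py next.json 40
echo '{"plan":[[18,0,0,0,0,0,0],[18,0,0,-15,0,0,0],[18,0,0,-45,0,0,0],[18,0,0,-45,0,0,0],[18,0,0,-45,0,0,0],[18,0,0,0,0,0,-0.165],[18,0,0,0,0,0,-0.164],[18,0,0,0,0,0,0],[18,0,0,0,0,0,0]]}' > next.json && python3 jog.py next.json
python3 d.py 632 33 100 3.135
```

```text
time_s: 28.45
ee_pos: [454.9, 204.1, 19.2]
tcp_rot: [-0.0, 0.169, 0.986, -0.0]
wrist_force: [0.0, 1.3, 7.1]
gripper_width: 29.4
finger_force: 41.3
time_s: 29.58
ee_pos: [454.1, 203.8, 168.2]
tcp_rot: [-0.002, 0.006, 1.0, -0.001]
wrist_force: [-0.4, 0.3, -1.1]
gripper_width: 29.5
finger_force: 40.4
turn [-0.001 -0.003 -0.006] shift after turn [-179.063 -169.594   68.215] shift as now [-180.326 -168.385   67.881] q6 -1.29 w 29.47512687801904
```

```bash
echo '{"plan":[[18,-26.5,-28.2,0,0,0,0],[18,-26.5,-28.2,0,0,0,0],[18,-26.5,-28.2,0,0,0,0],[18,-26.5,-28.2,0,0,0,0],[18,-26.5,-28.3,0,0,0,-0.005],[18,-26.5,-28.3,0,0,0,0],[18,0,0,40,0,0,0],[18,0,0,28,0,0,0],[18,0,0,0,0,0,0],[18,0,0,0,0,0,0]]}' > next.json && python3 jog.py next.json
echo '{"plan":[[18,0,0,0,0,0,0]]}' > next.json && python3 jog.py next.json | grep ee
python3 d.py 612.3 32.5 28 3.135
```

```text
time_s: 30.82
ee_pos: [612.3, 33.1, 101.0]
tcp_rot: [-0.001, 0.003, 1.0, -0.001]
wrist_force: [-0.6, 0.6, -1.2]
gripper_width: 29.2
finger_force: 40.3
ee_pos: [613.0, 33.1, 102.1]
turn [-0.001  0.001  0.002] shift after turn [ 0.698 -0.604 74.058] shift as now [ 0.751 -0.514 74.058] q6 -1.64 w 29.16941104811234
```

```bash
echo '{"plan":[[18,0.7,-0.5,25,0,0,0],[18,0,0,25,0,0,0],[18,0,0,15,0,0,0],[18,0,0,6,0,0,0],[18,0,0,0,0,0,0],[18,0,0,0,0,0,0]]}' > next.json && python3 jog.py next.json
echo '{"plan":[[38,0,0,0,0,0,0],[38,0,0,0,0,0,0],[38,0,0,0,0,0,0],[38,0,0,-15,0,0,0],[38,0,0,-40,0,0,0],[38,0,0,-50,0,0,0],[60,0,0,-20,0,0,0],[60,0,0,0,0,0,0],[60,0,0,0,0,0,0]]}' > next.json && python3 jog.py next.json
python3 d.py 621.2 -183.6 130 3.135
```

```text
time_s: 31.7
ee_pos: [611.7, 32.4, 30.1]
tcp_rot: [-0.0, 0.002, 1.0, -0.001]
wrist_force: [0.4, -0.1, -1.6]
gripper_width: 29.5
finger_force: 40.4
time_s: 32.83
ee_pos: [609.9, 32.7, 152.1]
tcp_rot: [-0.003, 0.002, 1.0, -0.0]
wrist_force: [-1.4, 1.0, 0.1]
gripper_width: 59.8
finger_force: 0.0
turn [-0.001 -0.005  0.002] shift after turn [ -12.736 -216.189   22.13 ] shift as now [ -12.466 -216.196   22.22 ] q6 -1.64 w 59.78640069809375
```

```bash
echo '{"plan":[[60,-2.5,-43.2,0,0,0,0],[60,-2.5,-43.2,0,0,0,0],[60,-2.5,-43.2,0,0,0,0],[60,-2.5,-43.2,0,0,0,0],[60,-2.5,-43.3,0,0,0,0],[60,0,0,20,0,0,0],[60,0,0,0,0,0,0],[60,0,0,0,0,0,0],[60,0,0,0,0,0,0]]}' > next.json && python3 jog.py next.json|grep ee
python3 d.py 621.2 -183.6 84 3.135
python3 - <<'E'
from h import *
T=eyes.read_camera("top");S=eyes.read_camera("scene")
cv2.imwrite("pics/t5.png",np.vstack([cv2.resize(T[170:290,160:330],(640,452),interpolation=2),cv2.resize(S[190:245,270:400],(640,140),interpolation=2)])[:,:,::-1])
E
```

```text
ee_pos: [622.9, -182.6, 134.5]
turn [-0.001 -0.002  0.003] shift after turn [ 1.666 -1.041 50.55 ] shift as now [ 1.562 -0.984 50.554] q6 -1.97 w 59.63042826126363
```

View pics/t5.png

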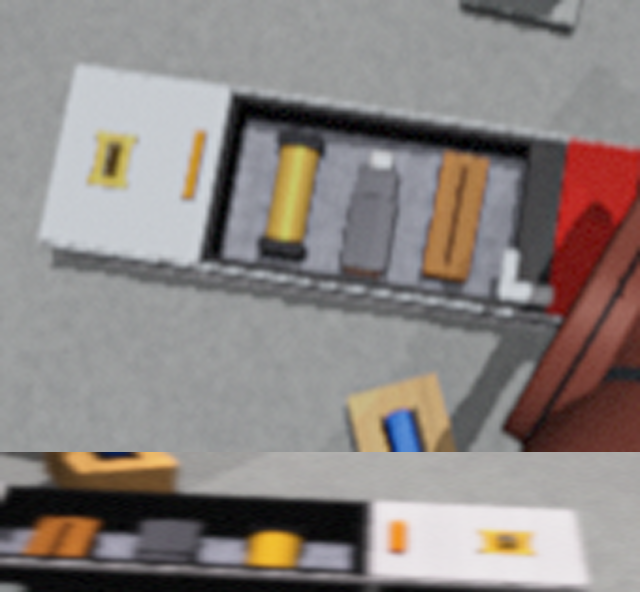

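All three pieces lie flat in the bin. Next I close the lid.

```bash
echo '{"plan":[[60,1.6,-1,25,0,-0.002,0],[60,0,0,15,0,0,0],[60,0,0,7.5,0,0,0],[60,0,0,0,0,0,0],[8,0,0,0,0,0,0],[8,0,0,0,0,0,0],[8,0,0,0,0,0,0],[8,0,0,0,0,0,0],[8,0,0,0,0,0,0],[8,0,0,0,0,0,0]]}' > next.json && python3 jog.py next.json 40
echo '{"plan":[[8,0,10,0,0,0,0],[8,0,25,0,0,0,0],[8,0,25,0,0,0,0],[8,0,25,0,0,0,0],[8,0,25,0,0,0,0],[8,0,25,0,0,0,0],[8,0,25,0,0,0,0],[8,0,25,0,0,0,0],[8,0,15,0,0,0,0],[8,0,8,0,0,0,0]]}' > next.json && python3 jog.py next.json
echo '{"plan":[[8,0,4,0,0,0,0],[8,0,3,0,0,0,0],[8,0,3,0,0,0,0],[8,0,0,0,0,0,0]]}' > next.json && python3 jog.py next.json
```

```text
time_s: 35.3
ee_pos: [621.3, -183.5, 87.6]
tcp_rot: [0.0, 0.002, 1.0, 0.0]
wrist_force: [-0.6, 4.3, 3.0]
gripper_width: 12.7
finger_force: 40.0
time_s: 36.55
ee_pos: [622.5, 25.5, 87.6]
tcp_rot: [0.001, 0.002, 1.0, -0.001]
wrist_force: [0.6, -1.4, 6.1]
gripper_width: 13.0
finger_force: 40.3
time_s: 37.05
ee_pos: [622.5, 31.7, 87.6]
tcp_rot: [0.001, 0.002, 1.0, -0.003]
wrist_force: [-0.1, -10.8, 5.9]
gripper_width: 13.4
finger_force: 40.5
```

```bash
echo '{"plan":[[8,0,-3,0,0,0,0],[50,0,0,0,0,0,0],[50,0,0,0,0,0,0],[50,0,0,0,0,0,0],[50,0,0,-20,0,0,0],[50,0,0,-50,0,0,0],[60,0,0,-30,0,0,0],[60,0,0,0,0,0,-0.1875],[60,0,0,0,0,0,-0.1875],[60,0,0,0,0,0,0]]}' > next.json && python3 jog.py next.json|grep ee
echo '{"plan":[[60,0,0,0,0,0,0],[60,0,0,0,0,0,0]]}' > next.json && python3 jog.py next.json|grep ee
python3 d.py 476.9 -11.5 72 3.512
python3 - <<'E'
from h import *
T=eyes.read_camera("top")
for lo,hi in(((105,150,50),(125,255,255)),((10,70,120),(21,200,255)),((0,200,90),(6,255,255))):
    for a,c,r in blobs(T,lo,hi,(170,180,340,320),40)[:2]: print(a,c,r)
E
```

```text
ee_pos: [622.3, 30.5, 188.0]
ee_pos: [621.9, 30.4, 186.7]
turn [-0.001 -0.001 -0.002] shift after turn [150.39   13.399 114.671] shift as now [150.33   13.149 114.777] q6 -2.02 w 59.50164683538539
75 [266.63 286.84] ((266.85382080078125, 286.6307678222656), (14.296045303344727, 6.928757190704346), 74.74488067626953)
230 [274.65 284.14] ((271.8584899902344, 285.75469970703125), (30.768762588500977, 14.697578430175781), 74.05460357666016)
44 [211.05 213.25] ((211.0, 213.50001525878906), (2.5495097637176514, 17.454336166381836), 11.309932708740234)
1036 [286.93 227.69] ((286.4864807128906, 226.58108520507812), (26.468236923217773, 44.71652603149414), 9.462322235107422)
826 [234.3  227.94] ((234.3641357421875, 226.63291931152344), (36.7978401184082, 28.966896057128906), 8.746162414550781)
```

```bash
echo '{"plan":[[60,50.1,4.4,0,0,0,0],[60,50.1,4.4,0,0,0,0],[60,50.1,4.4,0,0,0,0],[60,0,0,40,0,0,0],[60,0,0,33,0,0,0],[60,0,0,0,0,0,0],[60,0,0,0,0,0,0],[60,0,0,0,0,0,0]]}' > next.json && python3 jog.py next.json|grep ee
python3 d.py 476.9 -11.5 73 3.512
```

```text
ee_pos: [478.4, -11.9, 115.3]
turn [-0.002  0.001 -0.   ] shift after turn [ 1.233  0.885 42.254] shift as now [ 1.296  0.977 42.25 ] q6 -2.13 w 60.24849290116839
```

```bash
echo '{"plan":[[50,1.2,0.9,15,0,0,0],[40,0,0,15,0,0,0],[40,0,0,12,0,0,0],[40,0,0,0,0,0,0],[40,0,0,0,0,0,0],[8,0,0,0,0,0,0],[8,0,0,0,0,0,0],[8,0,0,0,0,0,0],[8,0,0,0,0,0,0],[8,0,0,0,0,0,0]]}' > next.json && python3 jog.py next.json 40
python3 d.py 476.9 -11.5 73 3.512
python3 -c "
from h import *;s=bot.sense();print(s['wrist_force'],s['wrist_torque'])"
```

```text
time_s: 40.85
ee_pos: [476.1, -11.4, 72.2]
tcp_rot: [0.0, -0.184, 0.983, -0.001]
wrist_force: [0.9, 0.1, 4.8]
gripper_width: 13.6
finger_force: 39.7
turn [-0.001  0.    -0.   ] shift after turn [-0.712 -0.365 -0.791] shift as now [-0.712 -0.366 -0.79 ] q6 -2.13 w 13.632693746630942
[0.93241825 0.07030142 4.82458607] [-0.01423292  0.0597132   0.00092659]
```

```bash
echo '{"plan":[[8,0,0,-8,0,0,0],[8,0,0,-20,0,0,0],[8,0,0,-30,0,0,0],[8,0,0,-40,0,0,0],[8,0,0,-20,0,0,0],[8,0,0,0,0,0,0.187],[8,0,0,0,0,0,0.188],[8,0,0,0,0,0,0],[8,0,0,0,0,0,0],[8,0,0,0,0,0,0]]}' > next.json && python3 jog.py next.json 60
python3 d.py 623 196.8 160 3.135
```

```text
time_s: 42.1
ee_pos: [475.4, -11.2, 189.4]
tcp_rot: [-0.0, 0.001, 1.0, -0.0]
wrist_force: [0.7, -0.4, -0.2]
gripper_width: 13.4
finger_force: 58.8
turn [-0.001 -0.001  0.004] shift after turn [-146.183  208.958   29.447] shift as now [-147.12   208.344   29.123] q6 -1.76 w 13.43628554949718
```

```bash
echo '{"plan":[[8,-29.2,41.8,0,0,0,0.004],[8,-29.2,41.8,0,0,0,0],[8,-29.2,41.8,0,0,0,0],[8,-29.2,41.8,0,0,0,0],[8,-29.2,41.8,0,0,0,0],[8,0,0,20,0,0,0],[8,0,0,20,0,0,0],[8,0,0,0,0,0,0],[8,0,0,0,0,0,0],[8,0,0,0,0,0,0]]}' > next.json && python3 jog.py next.json|grep -e ee -e force
python3 d.py 622.8 196.6 130 3.135
python3 - <<'E'
from h import *
np.set_printoptions(suppress=True,precision=1)
S=eyes.read_camera("scene")
cv2.imwrite("pics/s6.png",cv2.resize(S[150:250,320:440],None,fx=5.5,fy=5.5,interpolation=2)[:,:,::-1])
p=bot.sense()["ee_pos"]; k=lambda q:(proj("scene",q)-[320,150])*5.5
print("tip",k(p-[0,0,64]),"hole",k([622.8,196.6,57]))
E
```

```text
ee_pos: [623.7, 196.1, 150.6]
wrist_force: [-0.5, -0.2, -0.0]
finger_force: 58.9
turn [-0.001  0.001 -0.002] shift after turn [ 0.899  0.469 20.603] shift as now [ 0.927  0.48  20.602] q6 -1.38 w 12.646672888548267
tip [299.1 363.6] hole [290.2 416.9]
```

View pics/s6.png

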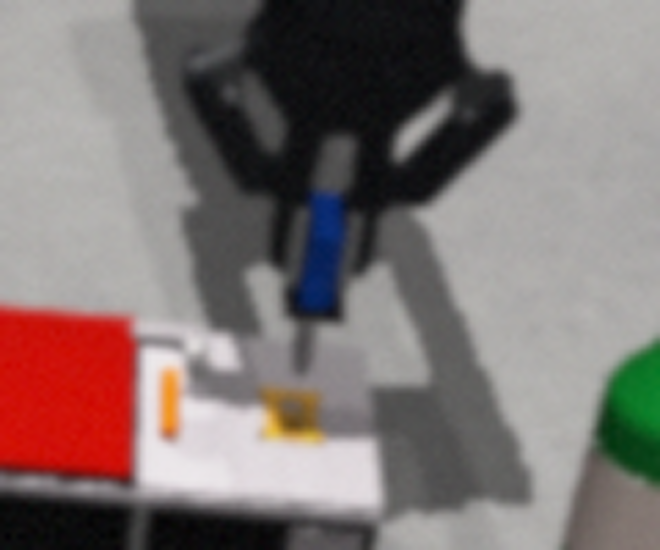

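In the picture the key tip is at (301,370) above the frame centred at (293,413). Both are within 1 to 2 mm of prediction, so I'll feel my way in.

```bash
echo '{"plan":[[8,0.9,0.5,12,0,0,0],[8,0,0,8,0,0,0],[8,0,0,0,0,0,0],[8,0,0,0,0,0,0],[8,0,0,0,0,0,0]]}' > next.json && python3 jog.py next.json
python3 d.py 622.8 196.6 84 3.135
echo '{"plan":[[8,0,0,3,0,0,0],[8,0,0,3,0,0,0],[8,0,0,3,0,0,0],[8,0,0,0,0,0,0]]}' > next.json && python3 jog.py next.json
python3 -c "
from h import *;s=bot.sense();print(s['wrist_torque'])"
```

```text
time_s: 44.02
ee_pos: [622.5, 197.2, 129.7]
tcp_rot: [0.0, 0.004, 1.0, -0.0]
wrist_force: [0.5, 0.1, -0.8]
gripper_width: 13.5
finger_force: 58.9
turn [-0.001  0.    -0.002] shift after turn [-0.324 -0.632 45.658] shift as now [-0.322 -0.592 45.659] q6 -1.38 w 13.457841277110997
time_s: 44.52
ee_pos: [621.9, 197.1, 119.8]
tcp_rot: [-0.001, 0.004, 1.0, -0.001]
wrist_force: [0.2, 0.2, 0.2]
gripper_width: 13.2
finger_force: 58.9
[ 0.03430171 -0.01652972  0.05031353]
```

```bash
echo '{"plan":[[8,-0.7,-0.3,3,0,0,0],[8,0,0,3,0,0,0],[8,0,0,3,0,0,0],[8,0,0,0,0,0,0]]}' > next.json && python3 jog.py next.json|grep -e ee -e wr
echo '{"plan":[[8,0,0,3,0,0,0],[8,0,0,3,0,0,0],[8,0,0,3,0,0,0],[8,0,0,0,0,0,0]]}' > next.json && python3 jog.py next.json|grep -e ee -e wr
```

```text
ee_pos: [622.5, 196.9, 111.0]
wrist_force: [-2.5, 1.1, 0.8]
ee_pos: [621.9, 196.8, 101.3]
wrist_force: [-4.6, 0.2, -0.9]
```

```bash
echo '{"plan":[[8,0.7,0,4,0,0,0],[8,0,0,4,0,0,0],[8,0,0,4,0,0,0],[8,0,0,3,0,0,0],[8,0,0,0,0,0,0]]}' > next.json && python3 jog.py next.json|grep -e ee -e wr
echo '{"plan":[[8,0,0,2,0,0,0],[8,0,0,2,0,0,0],[8,0,0,2,0,0,0],[8,0,0,0,0,0,0],[8,0,0,0,0,0,0]]}' > next.json && python3 jog.py next.json|grep -e ee -e wr -e rot
```

```text
ee_pos: [621.7, 196.8, 86.7]
wrist_force: [-3.2, -0.4, -0.6]
ee_pos: [621.8, 196.9, 84.3]
tcp_rot: [-0.001, 0.004, 1.0, -0.001]
wrist_force: [-14.4, -2.0, 18.7]
```

Seated: TCP z is 84.3 and the contact force is 19 N. I relieve the force a little and then turn clockwise.

```bash
echo '{"plan":[[8,0.8,0,-0.8,0,0,0],[8,0,0,0,0,0,0],[8,0,0,0,0,0,0.1],[8,0,0,0,0,0,0.15],[8,0,0,0,0,0,0.15],[8,0,0,0,0,0,0.15],[8,0,0,0,0,0,0.15],[8,0,0,0,0,0,0.15],[8,0,0,0,0,0,0]]}' > next.json && python3 jog.py next.json 80
python3 -c "
from h import *;s=bot.sense();print(s['wrist_torque'],s['joint_pos'][5]-s['joint_pos'][0])"
```

```text
time_s: 47.9
ee_pos: [622.3, 197.4, 84.3]
tcp_rot: [0.001, 0.417, 0.909, 0.0]
wrist_force: [-6.9, 0.7, 11.1]
gripper_width: 12.6
finger_force: 78.0
[ 0.14206221  1.34528028 -0.08137932] -0.7107749948285729
```

```bash
echo '{"plan":[[8,0,0,0,0,0,0.12],[8,0,0,0,0,0,0.12],[8,0,0,0,0,0,0.1],[8,0,0,0,0,0,0.05],[8,0,0,0,0,0,0.05],[8,0,0,0,0,0,0]]}' > next.json && python3 jog.py next.json
python3 d.py 622 197 84 1.87;python3 -c "
from h import *;s=bot.sense();print(s['wrist_torque'],s['joint_pos'][5]-s['joint_pos'][0])"
```

```text
time_s: 48.65
ee_pos: [622.1, 197.1, 84.4]
tcp_rot: [0.001, 0.604, 0.797, -0.0]
wrist_force: [-7.3, -0.7, 10.4]
gripper_width: 12.8
finger_force: 78.5
turn [ 0.001  0.001 -0.025] shift after turn [-0.06  -0.107  0.361] shift as now [-0.062 -0.106  0.361] q6 -0.09 w 12.814778583626822
[0.02264159 1.58617436 0.72460615] -0.27332586116712404
```

```bash
python3 - <<'E'
from h import *
for n,b in(("scene",(335,200,365,245)),("top",(200,195,222,235))):
    print(n,[(x[0],x[1]) for x in blobs(eyes.read_camera(n),(8,120,110),(20,255,255),b,8)])
E
echo '{"plan":[[8,0,0,0,0,0,-0.14],[8,0,0,0,0,0,-0.18],[8,0,0,0,0,0,-0.18],[8,0,0,0,0,0,-0.18],[8,0,0,0,0,0,-0.18],[8,0,0,0,0,0,-0.18],[8,0,0,0,0,0,-0.18],[8,0,0,0,0,0,-0.12],[8,0,0,0,0,0,-0.08],[8,0,0,0,0,0,0]]}' > next.json && python3 jog.py next.json
python3 d.py 622 197 84 3.135;python3 -c "
from h import *;s=bot.sense();print(s['wrist_torque'])"
```

```text
scene [(28, array([350.39, 219.18]))]
top [(27, array([210.11, 219.  ]))]
time_s: 50.0
ee_pos: [621.7, 196.5, 84.4]
tcp_rot: [-0.0, -0.061, 0.998, -0.001]
wrist_force: [-10.0, -2.3, 13.1]
gripper_width: 13.1
finger_force: 78.5
turn [-0.002 -0.     0.129] shift after turn [-0.253  0.527  0.352] shift as now [-0.318  0.491  0.351] q6 -1.51 w 13.068110538701081
[-0.39366317  1.82246296  0.01662212]
```

```bash
echo '{"plan":[[8,0,0,0,0,0,0.129],[8,0.5,0,-1,0,0,0],[8,0,0,0,0,0,0],[8,0,0,-5,0,0,0],[8,0,0,-5,0,0,0],[8,0,0,0,0,0,0]]}' > next.json && python3 jog.py next.json 60 | grep -e ee -e wr
echo '{"plan":[[8,0,0,-8,0,0,0],[8,0,0,-8,0,0,0],[8,0,0,-8,0,0,0],[8,0,0,-10,0,0,0],[8,0,0,-20,0,0,0],[8,0,0,-30,0,0,0],[8,0,0,0,0,0,0],[8,0,0,0,0,0,0]]}' > next.json && python3 jog.py next.json | grep -e ee -e wr -e wid
python3 d.py 475.6 -11.3 190 3.135
```

```text
ee_pos: [621.4, 196.6, 93.7]
wrist_force: [-1.3, 0.5, -0.1]
ee_pos: [620.8, 196.9, 177.2]
wrist_force: [0.3, -0.3, -0.5]
gripper_width: 13.4
turn [-0.001 -0.    -0.001] shift after turn [ 143.826 -209.159  -12.846] shift as now [ 143.699 -209.262  -12.594] q6 -1.38 w 13.449780030235544
```

```bash
echo '{"plan":[[8,28.8,-41.8,-2.6,0,0,0],[8,28.8,-41.8,-2.6,0,0,0],[8,28.8,-41.8,-2.6,0,0,0],[8,28.8,-41.8,-2.6,0,0,0],[8,28.8,-41.8,-2.6,0,0,0],[8,0,0,0,0,0,-0.187],[8,0,0,0,0,0,-0.188],[8,0,0,45,0,0,0],[8,0,0,0,0,0,0],[8,0,0,0,0,0,0]]}' > next.json && python3 jog.py next.json | grep -e ee
python3 d.py 476.1 -11.4 72.5 3.512
python3 - <<'E'
from h import *
T=eyes.read_camera("top");S=eyes.read_camera("scene")
for n,I,b in(("scene",S,(335,200,365,245)),("top",T,(200,195,222,235))):
    print(n,[(x[0],x[1]) for x in blobs(I,(8,120,110),(20,255,255),b,8)])
for z in (0,20): print(proj("top",[622-32-0+21.7-z,31.6+110,64]),end=" ")
cv2.imwrite("pics/t7.png",np.vstack([cv2.resize(T[180:310,160:330],(640,489),interpolation=2),cv2.resize(S[160:245,270:400],(170,110),interpolation=2).repeat(1,0) if 0 else cv2.resize(S[210:230,330:400],(640,110),interpolation=2)])[:,:,::-1])
E
```

```text
ee_pos: [475.2, -11.0, 145.6]
turn [-0.    -0.002 -0.003] shift after turn [-0.653 -0.671 73.107] shift as now [-0.78  -0.658 73.106] q6 -2.13 w 12.661789585966188
scene [(28, array([350.29, 218.93]))]
top [(32, array([209.97, 219.22]))]
[211.03666913 219.10458185] [209.44861306 227.44587868]
```

View pics/t7.png

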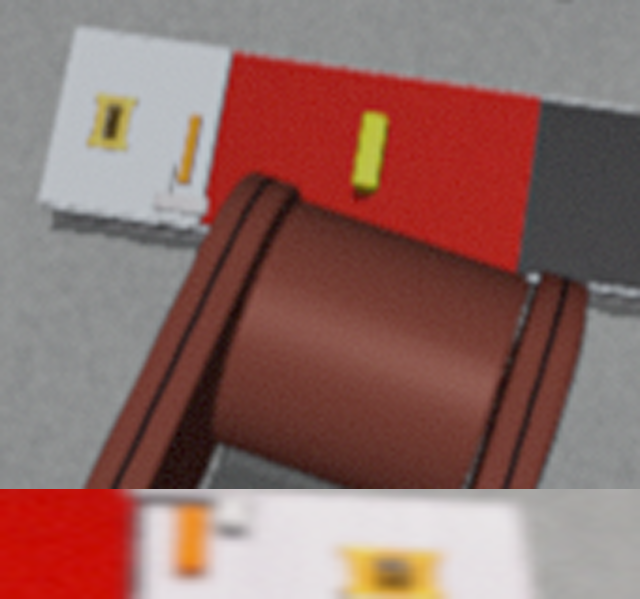

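Run:
```python
from h import *
I0={n:cv2.imread(f"pics/{n}0.png")[:,:,::-1].copy() for n in("scene","top")}
for n,b in(("scene",(335,200,365,245)),("top",(200,195,222,240))):
    for I in(I0[n],eyes.read_camera(n),eyes.read_camera(n)):
        J=I[b[1]:b[3],b[0]:b[2]].astype(float); w=np.clip(J[:,:,0]-J[:,:,2]-50,0,None)*(J[:,:,1]>J[:,:,0]*.35)
        v,u=np.mgrid[b[1]:b[3],b[0]:b[2]]; uv=np.array([(w*u).sum(),(w*v).sum()])/w.sum(); print(n,uv.round(2),at(n,uv,64).round(1))
        r=w.sum(1); print((np.arange(b[1],b[3])[r>0.5*np.sort(r)[-6]][[0,-1]]))
```

```text
scene [350.34 222.69] [627.5 143.1  64. ]
[218 227]
scene [348.65 217.6 ] [608.2 139.   64. ]
[207 224]
scene [348.62 217.6 ] [608.1 139.   64. ]
[207 224]
top [211.09 213.3 ] [625.4 144.   64. ]
[206 221]
top [211.89 221.42] [606.6 138.6  64. ]
[211 239]
top [211.77 221.29] [606.8 138.9  64. ]
[211 239]
```

Run:
```python
from h import *
I0={n:cv2.imread(f"pics/{n}0.png")[:,:,::-1].copy() for n in("scene","top")}
for n,b in(("scene",(345,208,358,236)),("top",(202,198,216,236))):
    for I in(I0[n],eyes.read_camera(n)):
        m=blobs(I,(8,110,110),(22,255,255),b,8)[0]; print(n,m[0],m[1],at(n,m[1],64).round(1), np.round(m[2][1],1))
        H=hsv(I[b[1]:b[3],b[0]:b[2]]); ok=(H[:,:,0]>7)&(H[:,:,0]<25)&(H[:,:,1]>50)
        w=ok*H[:,:,1].astype(float); v,u=np.mgrid[b[1]:b[3],b[0]:b[2]]; uv=np.array([(w*u).sum(),(w*v).sum()])/w.sum(); print("   w",uv.round(2),at(n,uv,64).round(1))
```

```text
scene 33 [350.09 222.64] [627.4 142.5  64. ] [11.  2.]
   w [350.4  222.78] [627.8 143.2  64. ]
scene 34 [350.44 218.71] [611.9 143.3  64. ] [ 2.7 12. ]
   w [350.44 218.56] [611.3 143.3  64. ]
top 38 [211.11 213.32] [625.3 144.   64. ] [ 2.  17.5]
   w [211.08 213.39] [625.2 144.   64. ]
top 38 [209.92 219.21] [611.1 144.1  64. ] [ 2.2 16.7]
   w [209.82 219.46] [610.5 144.3  64. ]
```

Run:
```python
from h import *
T0=cv2.imread("pics/top0.png");S0=cv2.imread("pics/scene0.png")
T=eyes.read_camera("top")[:,:,::-1];S=eyes.read_camera("scene")[:,:,::-1]
c=lambda I,u,v:cv2.resize(I[v:v+40,u:u+50],(390,300),interpolation=2)
cv2.imwrite("pics/b8.png",np.vstack([np.hstack([c(T0,180,198),c(T,180,198)]),np.hstack([c(S0,325,200),c(S,325,200)])]))
O=np.array([622.1,31.6]);
def w(x,y,z): return [O[0]+x+.0067*y,O[1]+y-.0067*x,z]
for b in(0,.015,.02): print(b,(proj("top",w(-19-b*1000,112,64))-[180,198])*[7.8,7.5],(proj("scene",w(-19-b*1000,112,64))-[325,200])*[7.8,7.5])
print("hook",[((proj("top",w(*q,64))-[180,198])*[7.8,7.5]).round() for q in((-50,128),(-21,128),(-50,98))])
```

```text
0 [230.22578733 181.79195813] [199.78121461 125.23217786]
0.015 [220.55002825 228.79006946] [200.09123315  97.52509769]
0.02 [217.30782522 244.5384379 ] [200.19299169  88.43069951]
hook [array([157., 272.]), array([176., 180.]), array([257., 286.])]
```

View pics/b8.png

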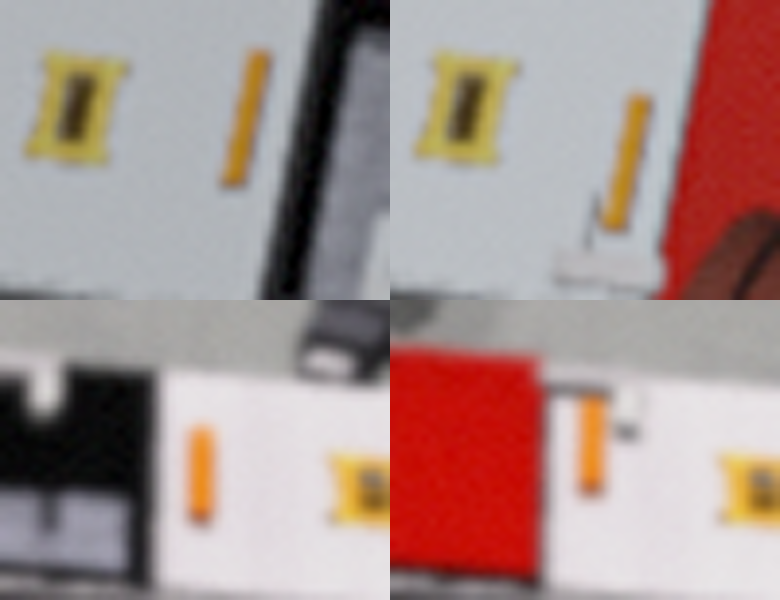

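The bolt sits behind the hook after moving about 14 to 15 mm, past the 13 mm threshold but not the stated 20. I can't confirm the core passed 1.0 rad, so I'll do the key cycle again and turn further.

```bash
echo '{"plan":[[8,0,0,-40,0,0,0],[8,0,0,0,0,0,0.187],[8,0,0,0,0,0,0.188],[8,-29.2,41.8,0,0,0,0],[8,-29.2,41.8,0,0,0,0],[8,-29.2,41.8,0,0,0,0],[8,-29.2,41.8,0,0,0,0],[8,-29,41.8,0,0,0,0],[8,0,0,0,0,0,0],[8,0,0,0,0,0,0]]}' > next.json && python3 jog.py next.json|grep ee
echo '{"plan":[[8,0,0,20,0,0,0],[8,0,0,20,0,0,0],[8,0,0,10,0,0,0],[8,0,0,0,0,0,0],[8,0,0,0,0,0,0],[8,0,0,0,0,0,0]]}' > next.json && python3 jog.py next.json|grep ee
python3 d.py 621.9 196.9 84 3.133
```

```text
ee_pos: [622.3, 196.8, 184.5]
ee_pos: [623.4, 197.0, 136.1]
turn [-0.001  0.001  0.001] shift after turn [ 1.452 -0.103 52.13 ] shift as now [ 1.512 -0.068 52.128] q6 -1.38 w 12.921589210589316
```

```bash
echo '{"plan":[[8,1.6,0,6,0,0,0],[8,0,0,4,0,0,0],[8,0,0,4,0,0,0],[8,0,0,4,0,0,0],[8,0,0,4,0,0,0],[8,0,0,0,0,0,0]]}' > next.json && python3 jog.py next.json|grep -e ee -e wr
echo '{"plan":[[8,0,0,5,0,0,0],[8,0,0,5,0,0,0],[8,0,0,5,0,0,0],[8,0,0,5,0,0,0],[8,0,0,0,0,0,0]]}' > next.json && python3 jog.py next.json|grep -e ee -e wr
```

```text
ee_pos: [620.8, 196.7, 112.5]
wrist_force: [-0.5, 0.6, -0.8]
ee_pos: [620.6, 196.7, 92.3]
wrist_force: [0.2, 0.5, -0.5]
```

```bash
echo '{"plan":[[8,0,0,4,0,0,0],[8,0,0,3,0,0,0],[8,0,0,2,0,0,0],[8,0,0,1,0,0,0],[8,0,0,0,0,0,0],[8,0,0,0,0,0,0]]}' > next.json && python3 jog.py next.json 100|grep -e ee -e wr
echo '{"plan":[[8,0,0,0,0,0,0.18],[8,0,0,0,0,0,0.18],[8,0,0,0,0,0,0.18],[8,0,0,0,0,0,0.18],[8,0,0,0,0,0,0.18],[8,0,0,0,0,0,0.18],[8,0,0,0,0,0,0]]}' > next.json && python3 jog.py next.json|grep -e ee -e wr
python3 -c "
from h import *;s=bot.sense();print(s['wrist_torque'])"; python3 d.py 620.7 196.7 84 3.133
```

```text
ee_pos: [621.1, 196.8, 84.4]
wrist_force: [-3.3, -1.9, 6.3]
ee_pos: [621.7, 197.2, 84.4]
wrist_force: [-2.1, 0.6, 5.5]
[ 0.11668679  0.44715693 -0.04028584]
turn [ 0.     0.001 -1.079] shift after turn [ 0.984 -0.538  0.399] shift as now [-0.009 -1.122  0.398] q6 -0.3 w 12.615644010721867
```

```bash
cat > b.py <<'E'
from h import *
s=bot.sense(); print(s['wrist_torque'],s['ee_pos'])
for n,b in(("scene",(345,208,358,236)),("top",(202,198,216,236))):
    m=blobs(eyes.read_camera(n),(8,110,110),(22,255,255),b,8)[0]; print(n,m[0],m[1],at(n,m[1],64).round(1))
E
for i in 1; do :; done
echo '{"plan":[[8,0,0,0,0,0,0.07],[8,0,0,0,0,0,0.07],[8,0,0,0,0,0,0]]}' > next.json && python3 jog.py next.json|grep -e rot; python3 b.py
echo '{"plan":[[8,0,0,0,0,0,0.05],[8,0,0,0,0,0,0.05],[8,0,0,0,0,0,0]]}' > next.json && python3 jog.py next.json|grep -e rot; python3 b.py
python3 d.py 620.7 196.7 84 3.133
```

```text
tcp_rot: [0.001, 0.575, 0.818, 0.0]
[0.17531314 0.30751053 0.346275  ] [621.7596904  197.12913524  84.38254134]
scene 33 [350.55 218.33] [610.4 143.6  64. ]
top 39 [209.79 219.87] [609.5 144.1  64. ]
tcp_rot: [0.001, 0.614, 0.789, 0.0]
[0.1524763  0.32467058 0.79597953] [621.8227594  197.09925872  84.39043147]
scene 33 [350.55 218.33] [610.4 143.6  64. ]
top 38 [209.76 220.11] [608.9 144.1  64. ]
turn [ 0.     0.002 -1.314] shift after turn [ 1.108 -0.403  0.387] shift as now [-0.109 -1.174  0.385] q6 -0.06 w 12.686561248370337
```

The torque climbs from 1.2 rad on, which is stop plus play, and the bolt is at about 16 to 17 mm. Core is at its stop, so I turn home and withdraw.

```bash
echo '{"plan":[[8,0,0,0,0,0,-0.16],[8,0,0,0,0,0,-0.18],[8,0,0,0,0,0,-0.18],[8,0,0,0,0,0,-0.18],[8,0,0,0,0,0,-0.18],[8,0,0,0,0,0,-0.18],[8,0,0,0,0,0,-0.18],[8,0,0,0,0,0,-0.14],[8,0,0,0,0,0,-0.07],[8,0,0,0,0,0,0]]}' > next.json && python3 jog.py next.json|grep -e wr
python3 d.py 621 196.8 84 3.133
echo '{"plan":[[8,0,0,0,0,0,0.134],[8,0.4,0,-1,0,0,0],[8,0,0,0,0,0,0],[8,0,0,-5,0,0,0],[8,0,0,-5,0,0,0],[8,0,0,0,0,0,0]]}' > next.json && python3 jog.py next.json 60 | grep -e ee -e wr
echo '{"plan":[[8,0,0,-8,0,0,0],[8,0,0,-8,0,0,0],[8,0,0,-8,0,0,0],[8,0,0,-10,0,0,0],[8,0,0,-20,0,0,0],[8,0,0,-30,0,0,0],[8,0,0,0,0,0,0],[8,0,0,0,0,0,0]]}' > next.json && python3 jog.py next.json | grep -e ee -e wr
python3 d.py 475.6 -11.3 190 3.135
```

```text
wrist_force: [-3.4, -2.1, 8.1]
turn [-0.001 -0.     0.134] shift after turn [0.396 0.303 0.397] shift as now [0.352 0.354 0.397] q6 -1.51 w 12.929766389653727
ee_pos: [621.1, 196.9, 94.8]
wrist_force: [0.7, 0.3, -1.3]
ee_pos: [620.6, 196.9, 178.1]
wrist_force: [-0.1, 1.2, -0.2]
turn [-0.001 -0.    -0.005] shift after turn [ 143.603 -209.139  -11.875] shift as now [ 142.638 -209.814  -11.603] q6 -1.37 w 13.270850796831226
```

```bash
echo '{"plan":[[8,28.6,-41.9,-2.4,0,0,0],[8,28.6,-41.9,-2.4,0,0,0],[8,28.6,-41.9,-2.4,0,0,0],[8,28.6,-41.9,-2.4,0,0,0],[8,28.6,-41.9,-2.4,0,0,0],[8,0,0,0,0,0,-0.187],[8,0,0,0,0,0,-0.194],[8,0,0,45,0,0,0],[8,0,0,0,0,0,0],[8,0,0,0,0,0,0]]}' > next.json && python3 jog.py next.json | grep -e ee
echo '{"plan":[[8,0,0,20,0,0,0],[8,0,0,0,0,0,0],[8,0,0,0,0,0,0],[8,0,0,0,0,0,0]]}' > next.json && python3 jog.py next.json | grep -e ee
python3 d.py 476.1 -11.4 72.5 3.512
```

```text
ee_pos: [475.2, -10.9, 145.6]
ee_pos: [476.2, -11.1, 126.6]
turn [-0.002  0.001 -0.007] shift after turn [ 0.145 -0.232 54.094] shift as now [ 0.184 -0.141 54.094] q6 -2.12 w 12.304642819624373
```

```bash
echo '{"plan":[[8,0,-0.2,10,0,0,-0.006],[8,0,0,5,0,0,0],[8,0,0,4,0,0,0],[8,0,0,4,0,0,0],[8,0,0,4,0,0,0],[8,0,0,0,0,0,0]]}' > next.json && python3 jog.py next.json|grep -e ee -e wr
echo '{"plan":[[8,0,0,5,0,0,0],[8,0,0,5,0,0,0],[8,0,0,5,0,0,0],[8,0,0,0,0,0,0]]}' > next.json && python3 jog.py next.json|grep -e ee -e wr
python3 d.py 476.1 -11.4 72.5 3.512
```

```text
ee_pos: [475.1, -11.2, 98.0]
wrist_force: [-0.4, -0.4, -1.3]
ee_pos: [474.9, -11.2, 82.8]
wrist_force: [0.2, -0.5, 0.0]
turn [-0.    -0.002 -0.001] shift after turn [-1.003 -0.651 10.266] shift as now [-1.023 -0.649 10.264] q6 -2.13 w 12.512529479827547
```

```bash
echo '{"plan":[[8,-1,-0.3,4,0,0,0],[8,0,0,3,0,0,0],[8,0,0,2,0,0,0],[8,0,0,1,0,0,0],[8,0,0,0,0,0,0],[8,0,0,0,0,0,0]]}' > next.json && python3 jog.py next.json|grep -e ee -e wr
```

```text
ee_pos: [476.5, -11.2, 73.5]
wrist_force: [0.6, 0.8, -0.6]
```

```bash
echo '{"plan":[[8,0,0,1,0,0,0],[8,0,0,1,0,0,0],[8,0,0,1,0,0,0],[8,0,0,0,0,0,0],[8,0,0,0,0,0,0]]}' > next.json && python3 jog.py next.json|grep -e ee -e wr
```

```text
ee_pos: [476.7, -11.2, 72.3]
wrist_force: [-9.1, 1.0, 18.1]
```

```bash
echo '{"plan":[[8,0.5,0,-1,0,0,0],[8,0,0,0,0,0,0],[40,0,0,0,0,0,0],[40,0,0,0,0,0,0],[40,0,0,0,0,0,0],[50,0,0,-10,0,0,0],[50,0,0,-20,0,0,0],[60,0,0,-45,0,0,0],[60,0,0,-50,0,0,0],[60,0,0,0,0,0,0]]}' > next.json && python3 jog.py next.json|grep -e ee -e wr
echo '{"plan":[[60,0,-50,0,0,0,0],[60,0,-50,0,0,0,0],[60,0,-50,0,0,0,0],[60,0,-50,0,0,0,0],[60,0,-50,0,0,0,0],[60,0,0,0,0,0,0],[60,0,0,0,0,0,0],[60,0,0,0,0,0,0]]}' > next.json && python3 jog.py next.json|grep -e ee -e time
python3 - <<'E'
from h import *
T=eyes.read_camera("top");S=eyes.read_camera("scene")
cv2.imwrite("pics/f9.png",np.vstack([cv2.resize(T[180:310,160:330],(560,428),interpolation=2),cv2.resize(S[165:245,270:400],(273,168),interpolation=2).__class__(1) if 0 else cv2.copyMakeBorder(cv2.resize(S[165:245,270:400],(273,168),interpolation=2),0,0,0,287,0)])[:,:,::-1])
for n,I,b in(("top",T,(240,260,300,310)),("scene",S,(280,170,310,195))):
    print(n,[(x[0],x[1],np.round(x[2][1],1)) for x in blobs(I,(105,150,50),(125,255,255),b)])
E
python3 b.py
```

```text
ee_pos: [479.3, -11.8, 202.0]
wrist_force: [0.3, 0.5, -0.3]
time_s: 69.08
ee_pos: [565.9, -243.1, 196.3]
top [(84, array([266.57, 286.56]), array([13.7,  6.9]))]
scene [(90, array([292.08, 181.62]), array([17.3,  5.8]))]
[-0.00846535  0.01718303 -0.02673416] [ 566.14901323 -243.21577944  196.71396579]
scene 35 [350.49 218.17] [609.8 143.4  64. ]
top 38 [209.76 220.11] [608.9 144.1  64. ]
```

View pics/f9.png

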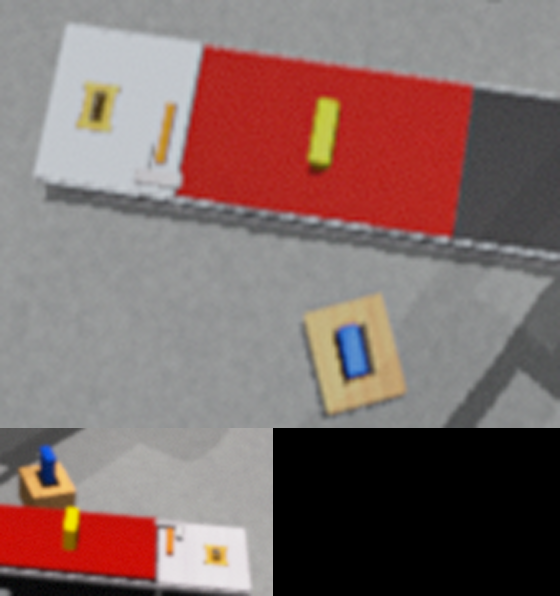

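The key is back in its stand at the same pixels as at the start, (266.6,286.6) against (266.9,286.8). The lid is shut, the bolt is behind the hook, and the keyhole slot is along the case's x.

```bash
python3 -c "
from plant import bot, eyes
print(bot.job_done())"
```

```text
the job is handed in; nothing more can be done
None
```

I handed the job in at about 69 s: three pieces binned, lid shut, bolt thrown (about 16–17 mm by camera), core turned back home and key seated in its stand; the hand-in gave no verdict, and I ran the key cycle twice to be sure the core reached its stop.

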